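# Fish the parts basket out of the rinse tank with the hook rod

## Robot

A 6-joint arm with a two-finger parallel gripper is mounted at the origin on a cart in front of the work surface, level with it; the furniture and walls round the work are solid. World frame = base frame: x ahead of the robot, y to its left, z up, the work surface at z = 0. Lengths are in mm, angles in rad, forces in N, time in s.
With the tool pointing down it reaches from about 275 to 1000 mm from the base axis. Payload 8.4 kg.
Tool frame: the origin (TCP) lies at the very end of the fingers, on their centre line; the grasp point (between the pads) lies 19 mm behind it; z points along the fingers, y is the direction in which the jaws open and shut (so a half turn about z gives the same grasp; the last joint's range is limited). The gripper opens to 85 mm and grips with 20 to 120 N. Pads are 22 mm wide; open, the fingers measure 114 mm over their backs; the gripper's body (76 mm by 85 mm) begins 54 mm behind the grasp point. The pads swing forward as they close: fully open they stand 13 mm farther back than shut.
Start: joints at [1.312, 0.353, 1.633, -0, 1.155, -0.002], TCP at [158.74, 604.508, 231.281] pointing down, gripper open.
Joint ranges: [-2.63, 2.63], [-0.92, 2.1], [0.06, 2.66], [-1.3, 4.44], [0, 2.69], [-3.02, 3.02]. Speed limits (rad/s): [2.22, 2.22, 2.79, 3.14, 3.14, 3.14].

## Interface

Orientations are given as [roll, pitch, yaw] about the fixed x, y, z axes, in that order (R = Rz(yaw) Ry(pitch) Rx(roll)).
In Python, from rig import r gives the robot as it stands.
- The arm moves only by the tool jog_arm, never from a script. Its argument "increments" is text: rows parted by semicolons, each of 7 numbers parted by spaces: the shift along the tool's x, y, z in cm, then the turn, a rotation vector about the tool's x, y, z in rad, then the opening, from -1 (shut) to 1 (fully open). A call has exactly 8 rows; each row shifts and turns the commanded pose from where the row before left it, along the tool's axes as they then stand; what a row does not reach is not made up. A row lasts 1/10 s, in which the tool goes at most 50 mm and 8.59 degrees, less where a joint would pass 70% of its speed; a pose out of reach is approached as far as the arm can. A call with a gripper value outside its range is refused whole. The fingers move at their own pace and stop on an object; "squeeze" is the grip in N (left out, the last holds). Time passes only in rows, so rows that do not move let the fingers close, or fill a call up. It gives the time, the measured TCP pose, the force and the opening at its end, in the units of the state.
- r.sense(): the state, without advancing time (a new reading comes with each control period).
- r.grab_frame(name): name is "scene" or "top"; returns the picture (400x640x3 uint8, red, green, blue); there is no depth.
- r.camera_info(name): a dict with "K" (3x3 intrinsics, pixels), "rvec" (rotation vector, rad) and "tvec" (3), from world to camera coordinates, as OpenCV has them. Camera axes: x right, y down, z forward; pixel columns grow to the right and rows downward; lengths in mm; the calibration is good to about 2 mm. A picture is of the moment at which its call begins. camera_info takes no time and is no camera call.
- r.sign_off(): hands the job in, once; it reports no verdict.
The state is a dict: "clock": time; "qpos": joint angles; "qvel": joint speeds; "joint_efforts": joint torques, N m; "eef_pos": TCP position; "tcp_rot": TCP orientation; "contact_force": force on the tool from outside, world axes, zero at the start; "wrist_torque": the same for the moment, N m; "opening": opening from 0.0 (shut) to 1.0 (fully open).
Only numpy, scipy, OpenCV 4.12 (cv2) and the standard library are available. Lean on these libraries where they do the work, as an engineer would, in place of code of your own. Each camera call takes 0.05 s, during which the arm holds its last target.

## Task

A small parts basket hangs deep inside the rectangular rinse tank. Take the hook rod out of its drip stand by the wooden handle, use the hook to lift the basket out of that tank by its wire bail (never touch the basket with the gripper), and hang the rod upright back in the fork of the stand with the basket still on the hook, hanging free so that the parts can dry.

Things in the scene. Friction and masses are not known exactly. Their poses are not given: they have to be found in the camera images.
- rod_handle (a point): Centre of the hook rod's upright wooden handle, 20x20x50 mm, faces square to x and y, z up. Below: steel disc flange, diameter 44, 4 thick, underside 29 mm below this point; then a straight 6 mm shank on the axis, ending in an upturned J-hook bent to +x: lowest point 134 mm below this point, tip top 114 below, outermost 27 mm on +x. 0.12 kg. At the start it hangs in the stand by the flange.
- rod_hook (a point): Where the bail's wire lies when it hangs in the hook: 10 mm on +x of the rod's axis, 125.5 mm below the handle's centre. Axes as the handle. The opening between shank and hook tip is about 12 mm at the bottom, 18 mm at the top.
- stand_seat (a point): Rod seat on the fixed metal drip stand: top of the level fork (180 mm above the worktop, 6 thick) where the flange's underside rests, at any yaw; z up. The 22 mm slot opens to -x (mouth 32 mm off), ends 11 mm past the seat; the post is 72 mm off on +x, nothing stands above. Tray with 12 mm rim below. Take the rod out by raising it 10 to 20 mm and drawing it along -x; hang it in reverse.
- tank: Fixed rectangular white rinse tank, open on top: outside 114 (x) by 70 (y) by 125 mm high, inside 108x64; rim lip 3.5 mm out. Origin: centre of its underside, on the worktop; z up. Two rails inside along the long walls (tops 28 mm up, 47 mm apart) carry the basket. A round white tank as tall, with a round basket, stands near and is not meant.
- bail (a point): Top of the basket's bail, mid-wire (wire 5 mm): 54 mm above the basket's underside, 68 mm above the worktop at the start. Steel basket 70 (x) by 44 (y) by 16 mm deep, lips 56 over y lying loose on the rails, 60 g. The bail arches over y, 42 mm wide, half-way along x; 35 mm free between tray rim (38 below this point) and wire: the hook enters along x, either side. x, y as the tank's, z up.
There are look-alikes about, which are no part of the job. What is shaped like the part that bears rod_handle but yellow is not meant.

How it is judged:
By the outcome, as a careful person would: the job done as asked, in the order asked, and still so for the second after the job is handed in, with the robot touching nothing.
It also fails if it takes over 58 s, if anything falls off the work surface, if the arm or the gripper's body presses on something with over 40 N, if the wrist force passes 120 N, or if a joint passes its speed limit or range.

## Working session

There is one attempt and no reset: what is moved stays moved. The work goes in short steps, Python scripts to look and compute and a tool call to move; the robot and the scene stay as the last step left them, time stands still between calls to the robot, and variables do not carry over. Pictures are saved under pics/ and viewed, and the job is handed in when it is done.

Besides the shell and the picture viewer there is one more tool, called by a JSON object that holds its "name" and its "arguments", one argument or row to a line. jog_arm: Moves the arm, as the interface text tells. Its arguments: {"type":"object","properties":{"increments":{"type":"string"},"squeeze":{"type":"number"}},"required":["increments"]}

```bash
ls; mkdir -p pics
python3 - <<'E'
from rig import r
import cv2
for n in ("scene","top"):
    im=r.grab_frame(n); cv2.imwrite(f"pics/{n}0.png",im[:,:,::-1])
    c=r.camera_info(n); print(n,c)
print(r.sense())
E
```

```text
pics
scene {'K': array([[379.7731898,   0.       , 315.081431 ],
       [  0.       , 379.7731898, 209.6814376],
       [  0.       ,   0.       ,   1.       ]]), 'rvec': array([ 1.11048148, -2.46393201,  0.884233  ]), 'tvec': array([402.62439248, 419.92096193, 687.24472235])}
top {'K': array([[471.2133827 ,   0.        , 325.83470645],
       [  0.        , 471.2133827 , 197.20336395],
       [  0.        ,   0.        ,   1.        ]]), 'rvec': array([ 2.07107565, -2.1319147 ,  0.24007223]), 'tvec': array([   6.20730388,  593.87253433, 1335.9839055 ])}
{'clock': 0.1, 'qpos': array([ 1.31161744e+00,  3.53561206e-01,  1.63406387e+00,  8.55446432e-06,
        1.15517759e+00, -2.41936804e-03]), 'qvel': array([ 0.00103963, -0.00215648, -0.00233082, -0.00082317, -0.00203568,
       -0.00239569]), 'joint_efforts': array([ 1.13988808e-03, -6.06355262e+01, -3.42818141e+01,  4.11803319e-05,
        4.02382298e-03, -2.51018236e-05]), 'eef_pos': array([158.61847048, 604.10181436, 230.64603449]), 'tcp_rot': array([-3.14038267e+00, -1.07494285e-05,  2.88482967e+00]), 'contact_force': array([ 0.17166655, -0.22886415,  0.32874763]), 'wrist_torque': array([ 0.04409083, -0.00214407, -0.00054858]), 'opening': 0.9993706270320379}
```

View pics/scene0.png

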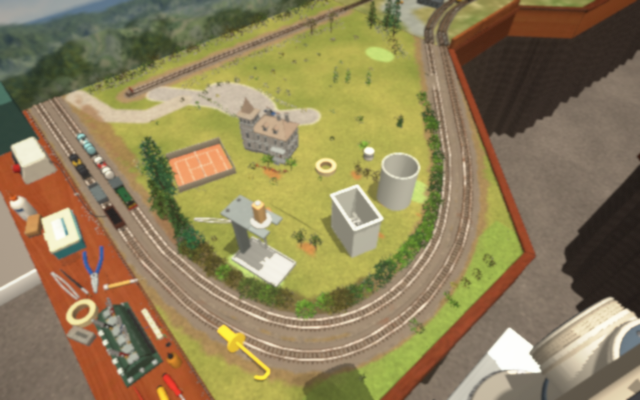

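View pics/top0.png

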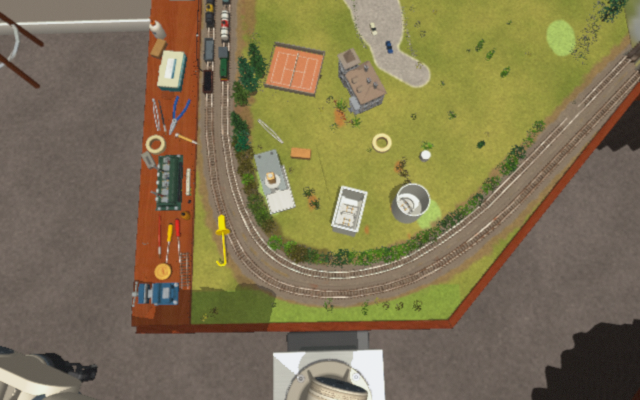

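The pictures show the stand with the wooden handle at about scene (260,212) and top (271,180). The rectangular tank is at scene (355,220) and top (349,210), the round tank at top (410,203), and the yellow decoy rod at top (222,240). I'll zoom in on these.

```bash
cat > h.py <<'E'
import numpy as np, cv2
from rig import r
C={n:r.camera_info(n) for n in("scene","top")}
def proj(n,P):
    c=C[n];return cv2.projectPoints(np.float64(P).reshape(-1,1,3),c["rvec"],c["tvec"],c["K"],None)[0].reshape(-1,2)
def ray(n,uv):
    c=C[n];R=cv2.Rodrigues(c["rvec"])[0];o=-R.T@c["tvec"]
    uv=np.atleast_2d(np.float64(uv));d=(R.T@np.linalg.inv(c["K"])@np.c_[uv,np.ones(len(uv))].T).T
    return o,d
def onz(n,uv,z):
    o,d=ray(n,uv);return o+d*((z-o[2])/d[:,2])[:,None]
def tri(a,b):
    o1,d1=ray("scene",a);o2,d2=ray("top",b);d1=d1[0]/np.linalg.norm(d1);d2=d2[0]/np.linalg.norm(d2)
    s=np.linalg.lstsq(np.c_[d1,-d2],o2-o1,rcond=None)[0]
    p,q=o1+s[0]*d1,o2+s[1]*d2
    return (p+q)/2,np.linalg.norm(p-q)
def crop(src,out,x,y,w,h,k):
    im=cv2.imread(src)[y:y+h,x:x+w];cv2.imwrite(out,cv2.resize(im,None,fx=k,fy=k,interpolation=cv2.INTER_CUBIC))
E
python3 - <<'E'
from h import *
crop("pics/scene0.png","pics/s_a.png",190,140,130,95+60,4) if 0 else None
crop("pics/scene0.png","pics/s_a.png",185,180,130,110,5)
crop("pics/scene0.png","pics/s_b.png",315,140,120,120,5)
crop("pics/top0.png","pics/t_a.png",240,110,100,110,5)
crop("pics/top0.png","pics/t_b.png",320,170,120,80,6)
for n in C: print(n, ray(n,[0,0])[0])
E
```

```text
scene [166.28811353 371.3721984  803.22865838]
top [ 278.31673364   -5.3972266  1435.30024007]
```

View pics/s_a.png

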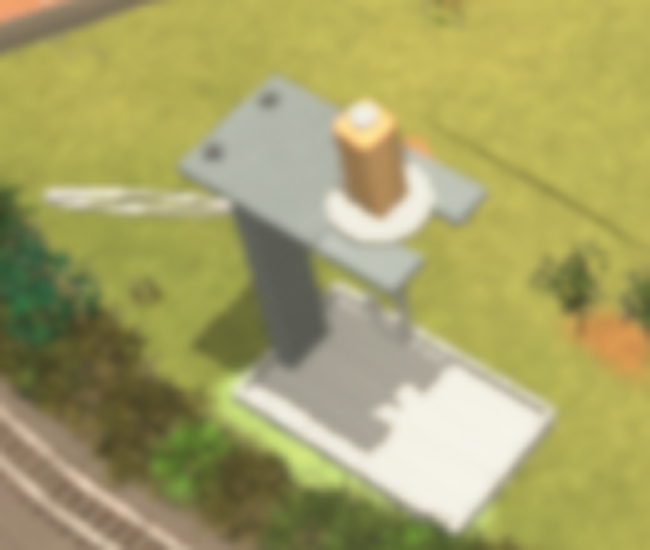

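View pics/s_b.png

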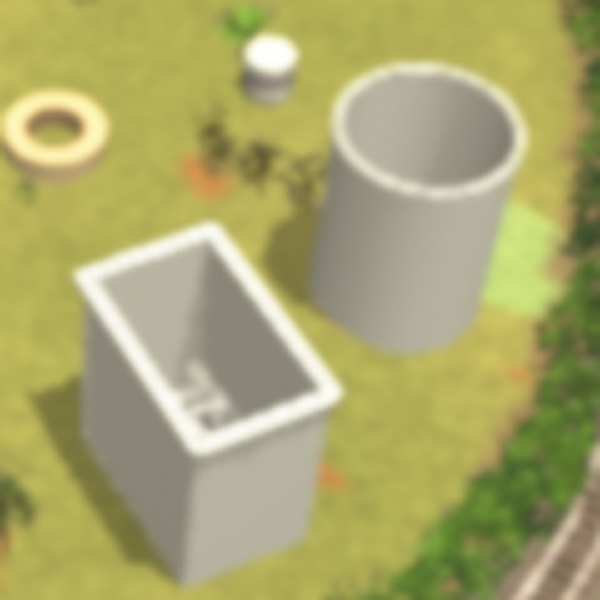

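View pics/t_a.png

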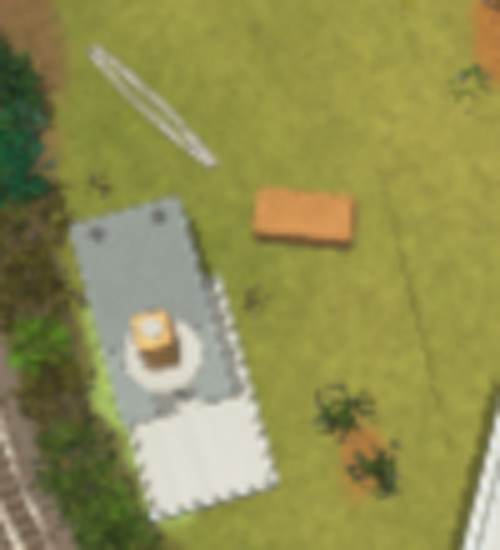

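View pics/t_b.png

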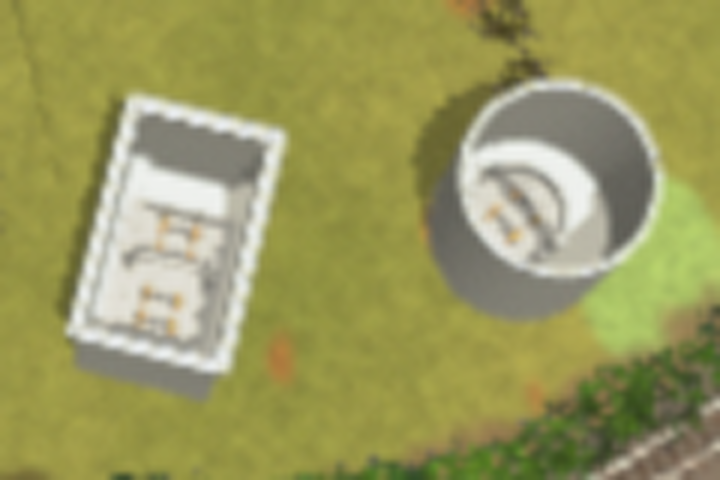

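Run:
```python
from h import *
# tank rim outer contour in both views
for n,(x0,y0,x1,y1) in (("top",(325,178,375,240)),("scene",(325,180,388,260))):
    im=cv2.imread(f"pics/{n}0.png"); hsv=cv2.cvtColor(im,cv2.COLOR_BGR2HSV)
    m=np.zeros(im.shape[:2],np.uint8); s=hsv[y0:y1,x0:x1]
    k=4
    big=cv2.resize(im[y0:y1,x0:x1],None,fx=k,fy=k,interpolation=cv2.INTER_LINEAR); hb=cv2.cvtColor(big,cv2.COLOR_BGR2HSV)
    mm=((hb[...,1]<60)&(hb[...,2]>195)).astype(np.uint8)*255
    cs=max(cv2.findContours(mm,cv2.RETR_EXTERNAL,cv2.CHAIN_APPROX_NONE)[0],key=cv2.contourArea)
    hull=cv2.convexHull(cs)
    q=cv2.approxPolyDP(hull,12,True)[:,0].astype(float)
    uv=(q+0.5)/k-0.5+[x0,y0]
    P=onz(n,uv,125); print(n,"\n",uv.round(2),"\n",P.round(1)[:,:2], P.mean(0).round(1))
    # rect fit: world coords of hull
    H=onz(n,(hull[:,0]+0.5)/k-0.5+[x0,y0],125)[:,:2].astype(np.float32)
    print("minrect",cv2.minAreaRect(H))
    cv2.imwrite(f"pics/m_{n}.png",np.hstack([big,cv2.cvtColor(mm,cv2.COLOR_GRAY2BGR)]))
```

```text
top 
 [[341.62 185.62]
 [366.62 191.88]
 [357.12 231.12]
 [331.12 224.88]] 
 [[ 613.3  -57. ]
 [ 592.8 -127.8]
 [ 480.3  -95.7]
 [ 500.2  -23.3]] [546.7 -76.  125. ]
minrect ((546.4329223632812, -76.21463012695312), (77.49674224853516, 121.64507293701172), 74.12517547607422)
scene 
 [[357.62 184.38]
 [382.62 219.12]
 [353.88 230.38]
 [329.62 194.88]] 
 [[ 592.6 -124.6]
 [ 477.7  -89.2]
 [ 498.6  -18.1]
 [ 613.   -49.9]] [545.5 -70.4 125. ]
minrect ((545.8884887695312, -70.67555236816406), (80.27897644042969, 125.80550384521484), 73.93365478515625)
```

View pics/m_top.png

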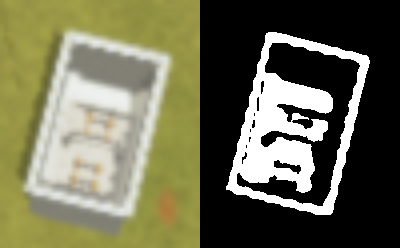

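View pics/m_scene.png

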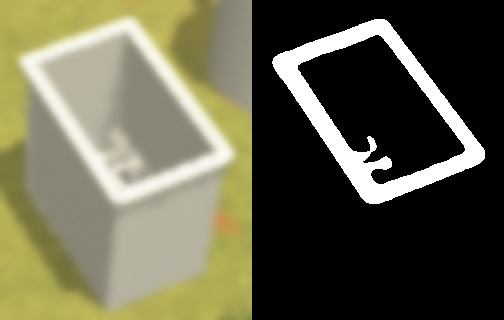

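The masks show a clean rim in both views, with yaw about −0.278. The two views agree in x but differ by about 5.5 mm in y. Next is the rod.

Run:
```python
from h import *
for n,(x0,y0,x1,y1) in (("top",(262,168,284,192)),("scene",(244,194,280,232))):
    k=10 if n=="top" else 10
    im=cv2.imread(f"pics/{n}0.png")
    big=cv2.resize(im[y0:y1,x0:x1],None,fx=k,fy=k,interpolation=cv2.INTER_LINEAR); cv2.imwrite(f"pics/r_{n}.png",big); print(n,big.shape)
# fork plate quads: gray-blue, z=180
for n,(x0,y0,x1,y1) in (("top",(245,140,300,220)),("scene",(215,185,295,245))):
    k=4; im=cv2.imread(f"pics/{n}0.png")
    big=cv2.resize(im[y0:y1,x0:x1],None,fx=k,fy=k,interpolation=cv2.INTER_LINEAR); hb=cv2.cvtColor(big,cv2.COLOR_BGR2HSV)
    mm=((hb[...,0]>75)&(hb[...,0]<125)&(hb[...,1]>15)&(hb[...,2]>110)).astype(np.uint8)*255
    cv2.imwrite(f"pics/f_{n}.png",np.hstack([big,cv2.cvtColor(mm,cv2.COLOR_GRAY2BGR)]))
    cs=max(cv2.findContours(mm,cv2.RETR_EXTERNAL,cv2.CHAIN_APPROX_NONE)[0],key=cv2.contourArea)
    hull=cv2.convexHull(cs)[:,0]
    H=onz(n,(hull+0.5)/k-0.5+[x0,y0],180)[:,:2].astype(np.float32)
    print(n,cv2.minAreaRect(H))
```

```text
top (240, 220, 3)
scene (380, 360, 3)Traceback (most recent call last):
  File "<stdin>", line 12, in <module>
ValueError: max() iterable argument is empty
```

View pics/r_top.png

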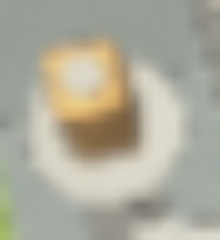

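View pics/r_scene.png

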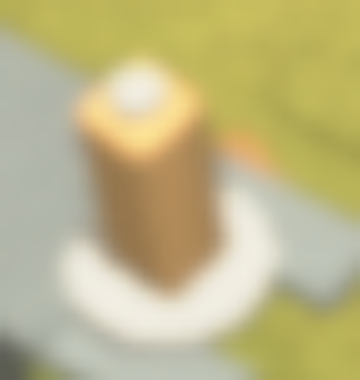

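View pics/f_top.png

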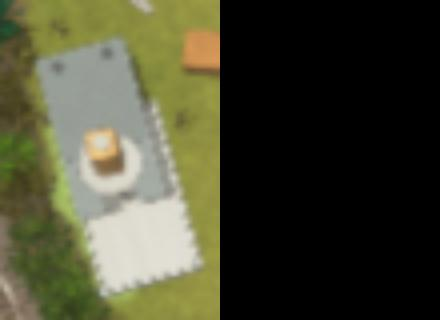

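Run:
```python
from h import *
im=cv2.imread("pics/top0.png"); h=cv2.cvtColor(im,cv2.COLOR_BGR2HSV); print(h[165,268],h[172,280],h[150+5,265])
im2=cv2.imread("pics/scene0.png"); h2=cv2.cvtColor(im2,cv2.COLOR_BGR2HSV); print(h2[205,235],h2[215,240])
for n,(x0,y0,x1,y1) in (("top",(245,140,300,220)),("scene",(215,185,295,245))):
    k=4; im=cv2.imread(f"pics/{n}0.png")
    big=cv2.resize(im[y0:y1,x0:x1],None,fx=k,fy=k,interpolation=cv2.INTER_LINEAR); hb=cv2.cvtColor(big,cv2.COLOR_BGR2HSV)
    mm=((hb[...,1]<45)&(hb[...,2]>120)&(hb[...,2]<190)).astype(np.uint8)*255
    mm=cv2.morphologyEx(mm,cv2.MORPH_OPEN,np.ones((5,5)))
    cs=max(cv2.findContours(mm,cv2.RETR_EXTERNAL,cv2.CHAIN_APPROX_NONE)[0],key=cv2.contourArea)
    big2=big.copy(); cv2.drawContours(big2,[cs],-1,(0,0,255),1)
    cv2.imwrite(f"pics/f_{n}.png",np.hstack([big2,cv2.cvtColor(mm,cv2.COLOR_GRAY2BGR)]))
    hull=cv2.convexHull(cs)[:,0]
    H=onz(n,(hull+0.5)/k-0.5+[x0,y0],180)[:,:2].astype(np.float32)
    print(n,cv2.minAreaRect(H),cv2.boxPoints(cv2.minAreaRect(H)))
print(tri([257.65,204.35],[269.95,175.35]))
print(onz("top",[269.95,175.35],234),onz("scene",[257.65,204.35],234))
```

```text
[ 60  11 158] [ 60  13 159] [ 53  13 158]
[ 43  17 184] [ 43  17 183]
top ((645.710205078125, 138.36575317382812), (123.03191375732422, 73.15892791748047), 15.17083740234375) [[576.7653  157.57181]
 [595.9108   86.96249]
 [714.6551  119.1597 ]
 [695.5096  189.76901]]
scene ((643.306396484375, 151.56024169921875), (122.64653015136719, 67.32859802246094), 12.738181114196777) [[576.0696  170.87445]
 [590.9153  105.20294]
 [710.5432  132.24603]
 [695.6975  197.91754]]
(array([622.00706358, 137.54402159, 227.40554737]), np.float64(2.828983845209565))
[[619.05344428 135.77306754 234.        ]] [[618.05431383 141.00631863 234.        ]]
```

View pics/f_top.png

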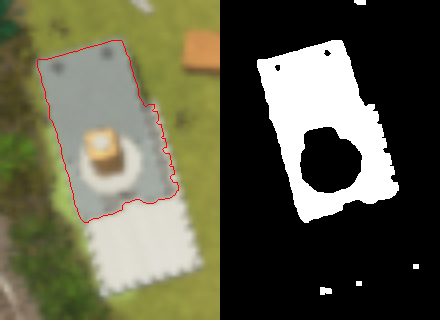

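View pics/f_scene.png

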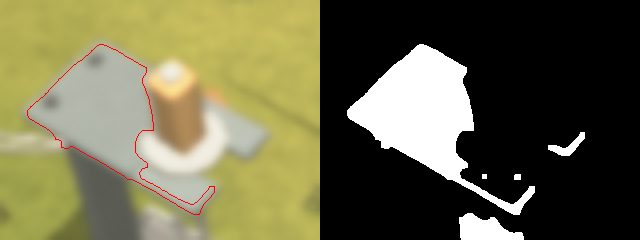

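Run:
```python
from h import *
crop("pics/scene0.png","pics/s_c.png",245,215,50,50,12)
A=np.array([618.5,141.0])
for y in (0,90,180,270):
    a=np.deg2rad(15+y); d=np.array([np.cos(a),np.sin(a)])
    pts=[[*A,140],[*A,90],[*(A+12*d),77],[*(A+24*d),85],[*(A+24*d),95]]
    for n in ("scene",): print(y,((proj(n,pts)-[245,215]+.5)*12).round().tolist())
```

```text
0 [[225.0, 215.0], [257.0, 372.0], [216.0, 382.0], [163.0, 330.0], [156.0, 300.0]]
90 [[225.0, 215.0], [257.0, 372.0], [226.0, 455.0], [180.0, 476.0], [174.0, 446.0]]
180 [[225.0, 215.0], [257.0, 372.0], [314.0, 439.0], [360.0, 445.0], [355.0, 415.0]]
270 [[225.0, 215.0], [257.0, 372.0], [304.0, 368.0], [338.0, 301.0], [333.0, 271.0]]
```

View pics/s_c.png

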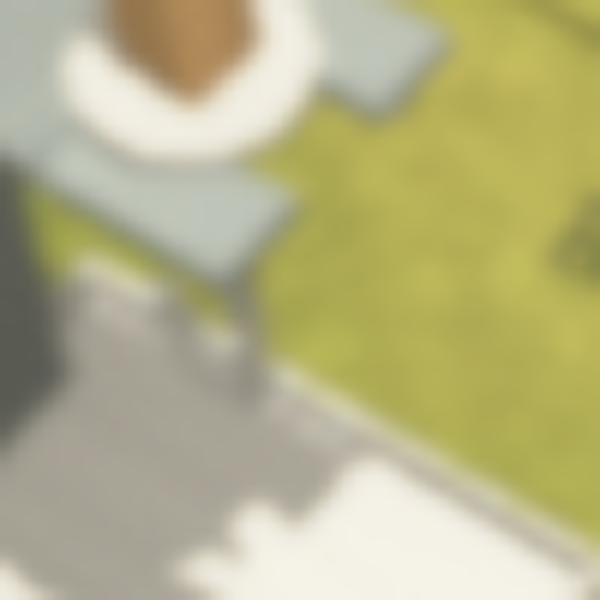

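Only yaw ≈ stand yaw (about 15°) matches the hook visible under the fork: shank at (240–255, 270–390) and tip at (170,290) in the crop. So the hook points to stand +x. Next I'll measure the bail and the handle yaw.

Run:
```python
from h import *
crop("pics/top0.png","pics/t_c.png",326,180,46,56,12)
crop("pics/scene0.png","pics/s_d.png",335,195,50,45,12)
q=np.array([[75,110],[140,160],[208,105],[135,60]])
P=onz("scene",(q+.5)/10-.5+[244,194],234)[:,:2]; print(P.round(1))
for i in range(4):
    d=P[(i+1)%4]-P[i]; print(np.rad2deg(np.arctan2(d[1],d[0])),np.linalg.norm(d))
t=np.array([np.cos(-.278),np.sin(-.278)]);nv=np.array([-t[1],t[0]])
for n,c,dy in (("top",[546.5,-76.1],0),("scene",[545.7,-70.5],0)):
  for off in(-10,0,10):
    b=np.array(c)+off*t
    # arch: straight legs 42 wide, top at 68
    pts=[[*(b+21*nv),30],[*(b+21*nv),47],[*(b+15*nv),62],[*b,68],[*(b-15*nv),62],[*(b-21*nv),47],[*(b-21*nv),30]]
    o=[326,180] if n=="top" else [335,195]
    print(n,off,((proj(n,pts)-o+.5)*12).round().astype(int).tolist())
```

```text
[[626.4 151.1]
 [607.2 149. ]
 [609.8 130.6]
 [629.3 134.5]]
-173.89914673894032 19.35412584882911
-81.95667229968355 18.593963075093914
11.16909486163567 19.864729773789517
99.71593327963063 16.86193700721271
top -10 [[177, 438], [179, 426], [204, 420], [264, 430], [322, 450], [342, 466], [339, 479]]
top 0 [[187, 401], [188, 388], [214, 382], [274, 392], [332, 411], [352, 428], [348, 441]]
top 10 [[196, 363], [198, 350], [223, 343], [283, 353], [341, 373], [361, 390], [357, 403]]
scene -10 [[158, 504], [162, 456], [192, 401], [259, 358], [321, 350], [340, 385], [334, 433]]
scene 0 [[136, 469], [139, 421], [169, 366], [235, 323], [297, 316], [316, 350], [310, 399]]
scene 10 [[113, 435], [117, 386], [145, 332], [211, 289], [273, 282], [293, 317], [287, 366]]
```

View pics/t_c.png

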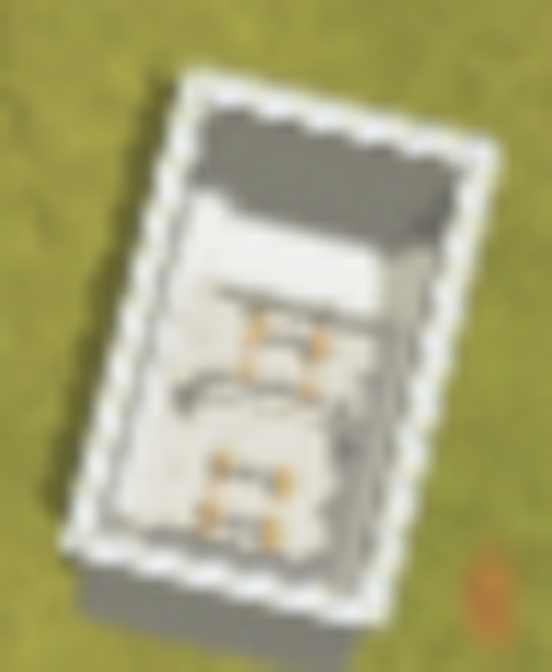

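View pics/s_d.png

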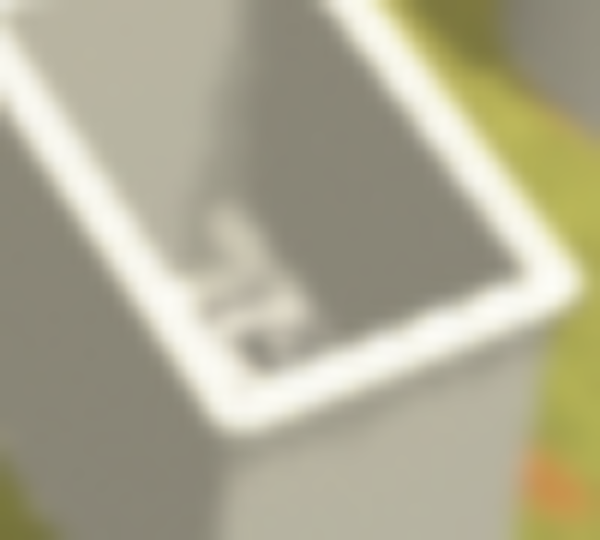

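Run:
```python
from h import *
print(onz("top",np.array([[270,386]])/12-.5+np.array([[326,180]])+.04,68))
S=np.array([618.5,138.4])
print(r.sense()["eef_pos"])
# tool frame offsets from start
yaw=2.8848
tx=np.array([np.cos(yaw),np.sin(yaw)]);ty=np.array([np.sin(yaw),-np.cos(yaw)])
d=S-r.sense()["eef_pos"][:2];print(d,d@tx,d@ty)
```

```text
[[547.80893424 -75.34459774  68.        ]]
[158.61847048 604.10181436 230.64603449]
[ 459.88152952 -465.70181436] -563.0806096178612 -333.63067629853293
```

{"name": "jog_arm", "arguments": {
  "increments": "0 0 -0.9 0 0 0.134 1; 0 0 -0.9 0 0 0.134 1; 0 0 -0.9 0 0 0.134 1; 0 0 -0.9 0 0 0.134 1; 0 0 -0.9 0 0 0.134 1; 0 0 -0.9 0 0 0.134 1; 0 0 -0.9 0 0 0.134 1; 0 0 -0.9 0 0 0.131 1"
}}

```text
clock: 0.9
eef_pos: [158.6, 604.2, 303.2]
tcp_rot: [-3.141, 0.001, 1.81]
contact_force: [0.7, -0.1, 0.6]
opening: 1.002
```

```bash
cat > go.py <<'E'
import sys
from h import *
# go.py x y z yaw : residual in tool frame
s=r.sense();p=s["eef_pos"];R,P,Y=s["tcp_rot"]
from scipy.spatial.transform import Rotation as Ro
M=Ro.from_euler("xyz",s["tcp_rot"]).as_matrix()
print("clock",round(s["clock"],2),"pos",p.round(1),"rot",s["tcp_rot"].round(4),"F",s["contact_force"].round(1),"open",round(s["opening"],3))
if len(sys.argv)>3:
    d=M.T@(np.array(list(map(float,sys.argv[1:4])))-p); print("tool shift cm",(d/10).round(2))
if len(sys.argv)>4: print("rotz",round(-(float(sys.argv[4])-Y),4))
E
python3 go.py 618.5 138.4 300 1.816
```

```text
clock 0.9 pos [158.6 604.2 303.2] rot [-3.1411e+00  9.0000e-04  1.8103e+00] F [ 0.7 -0.1  0.6] open 1.002
tool shift cm [-56.16  33.62   0.35]
rotz -0.0057
```

{"name": "jog_arm", "arguments": {
  "increments": "-1.5 0.9 0 0 0 0 1; -3 1.8 0 0 0 0 1; -4 2.4 0 0 0 0 1; -4 2.4 0 0 0 0 1; -4 2.4 0 0 0 0 1; -4 2.4 0 0 0 0 1; -4 2.4 0 0 0 0 1; -4 2.4 0 0 0 0 1"
}}

```text
clock: 1.7
eef_pos: [394.8, 366.8, 302.7]
tcp_rot: [-3.141, 0.001, 1.819]
contact_force: [0.4, 1.0, -0.1]
opening: 0.998
```

{"name": "jog_arm", "arguments": {
  "increments": "-4 2.4 0 0 0 0 1; -4 2.4 0 0 0 0 1; -4 2.4 0 0 0 0 1; -4 2.4 0 0 0 0 1; -4 2.4 0 0 0 0 1; -3 1.8 0 0 0 0 1; -1.5 0.9 0 0 0 0 1; 0 0 0 0 0 0 1"
}}

```text
clock: 2.5
eef_pos: [596.5, 165.3, 302.4]
tcp_rot: [-3.14, 0.0, 1.815]
contact_force: [0.0, 1.2, -0.1]
opening: 1.0
```

```bash
python3 go.py 618.5 138.4 300 1.816
python3 - <<'E'
from h import *
for n in C:
    im=r.grab_frame(n); cv2.imwrite(f"pics/{n}1.png",im[:,:,::-1])
p=r.sense()["eef_pos"];
for n in C: print(n,proj(n,[p]))
crop("pics/scene1.png","pics/s1.png",185,80,200,150,4)
crop("pics/top1.png","pics/t1.png",200,100,160,120,5)
E
```

```text
clock 2.5 pos [596.5 165.3 302.4] rot [-3.1404e+00  4.0000e-04  1.8151e+00] F [ 0.   1.2 -0.1] open 1.0
tool shift cm [-3.14  1.49  0.24]
rotz -0.0009
scene [[247.99182572 194.04113168]]
top [[253.98380157 177.57453611]]
```

View pics/s1.png

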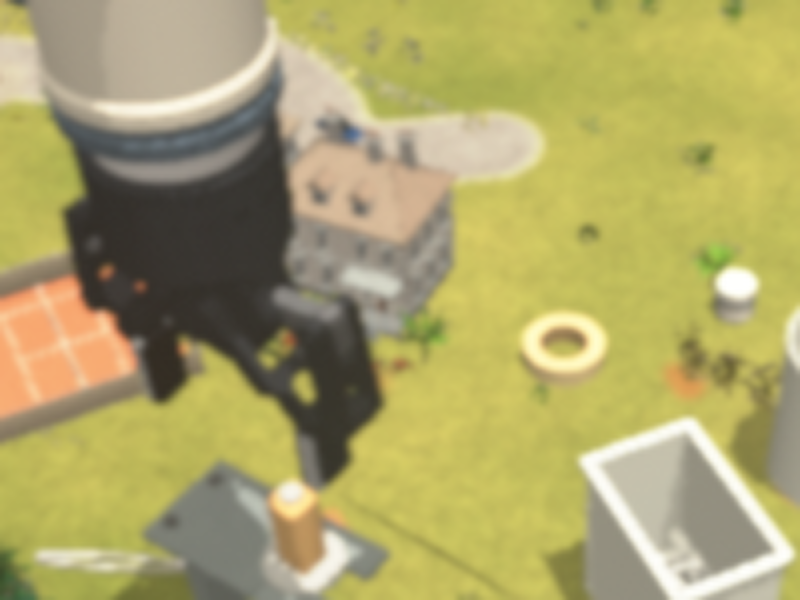

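View pics/t1.png

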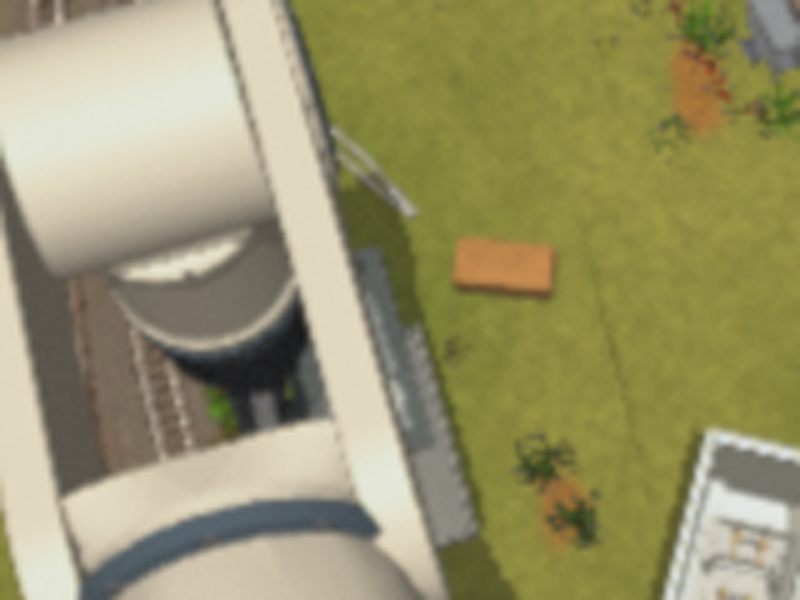

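The scene view shows the open fingers, with tips at about crop (165,395) and (325,480), and the handle at (295,520). The arm hides the stand in the top view. I'll use the fingertips to check the scene camera's bias.

Run:
```python
from h import *
s=r.sense();p=s["eef_pos"];yaw=s["tcp_rot"][2]
tx=np.array([np.cos(yaw),np.sin(yaw),0]);ty=np.array([np.sin(yaw),-np.cos(yaw),0])
z=np.array([0,0,13.])
im=cv2.imread("pics/scene1.png")[130:220,185:305]
im=cv2.resize(im,None,fx=6,fy=6,interpolation=cv2.INTER_CUBIC)
for sgn in(-1,1):
  q=[p+z+sgn*ty*a+tx*b for a,b in((42.5,-11),(42.5,11),(57,11),(57,-11))]
  uv=((proj("scene",q)-[185,130]+.5)*6)
  cv2.polylines(im,[uv.round().astype(int)],True,(0,0,255),1)
im2=cv2.convertScaleAbs(im,alpha=1.5,beta=10)
cv2.imwrite("pics/fc1.png",im2)
```

```text
(no output)
```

View pics/fc1.png

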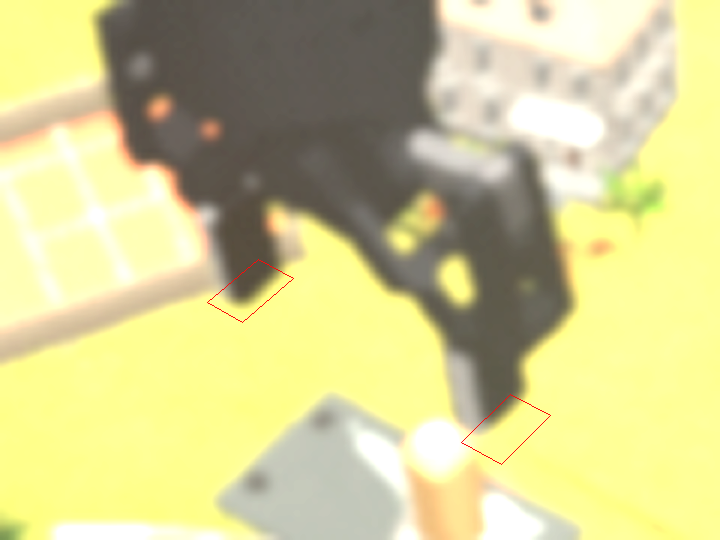

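{"name": "jog_arm", "arguments": {
  "increments": "-0.6 0.3 0.6 0 0 0 1; -0.6 0.3 0.6 0 0 0 1; -0.6 0.3 0.6 0 0 0 1; -0.6 0.3 0.6 0 0 0 1; -0.6 0.3 0.6 0 0 0 1; 0 0 0.6 0 0 0 1; 0 0 0.6 0 0 0 1; 0 0 0 0 0 0 1"
}}

```text
clock: 3.4
eef_pos: [617.0, 141.9, 260.1]
tcp_rot: [-3.14, -0.0, 1.816]
contact_force: [0.3, 0.6, 0.8]
opening: 1.005
```

```bash
python3 go.py 618.5 138.4 193 1.816
cat > fc.py <<'E'
import sys
from h import *
n=sys.argv[1];x,y,w,h,k=map(int,sys.argv[3:8]);src=sys.argv[2]
im=r.grab_frame(n); cv2.imwrite(f"pics/{src}_full.png",im[:,:,::-1])
im=cv2.resize(im[y:y+h,x:x+w,::-1],None,fx=k,fy=k,interpolation=cv2.INTER_CUBIC)
cv2.imwrite(f"pics/{src}.png",cv2.convertScaleAbs(im,alpha=1.3,beta=5))
E
python3 fc.py scene fc2 205 150 110 80 7
```

```text
clock 3.4 pos [617.  141.9 260.1] rot [-3.1398e+00 -2.0000e-04  1.8157e+00] F [0.3 0.6 0.8] open 1.005
tool shift cm [-0.38  0.07  6.71]
rotz -0.0003
```

View pics/fc2.png

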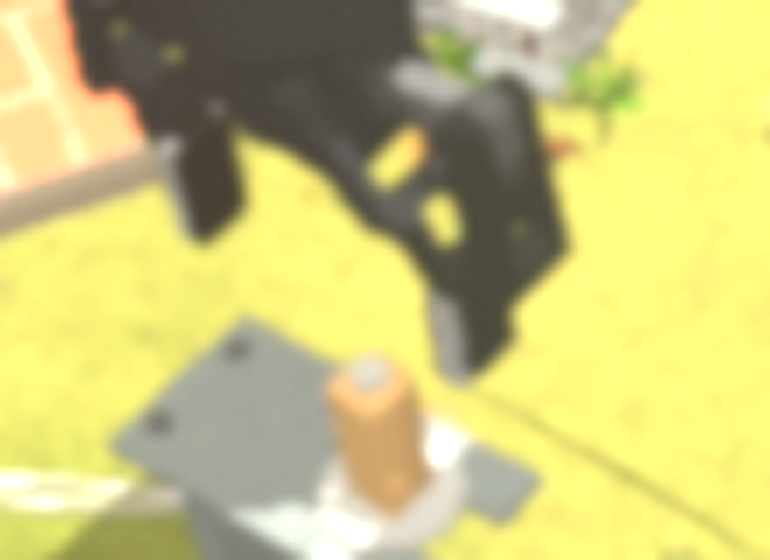

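Run:
```python
from h import *
def w(q,z): return onz("scene",(np.array([q])+.5)/7-.5+[205,150],z)[0].round(1)
# visible near-bottom corners of each finger tip (same corner of both): left (205,242), right (465,382)
for z in (268,273,278): print(z,w((205,242),z),w((465,382),z),(w((205,242),z)+w((465,382),z))/2, w((242,205),z),w((515,335),z))
print(w((370,375),236),w((372,385),234))
```

```text
268 [665. 159. 268.] [574.8 135.9 268. ] [619.9  147.45 268.  ] [670.2 143.1 268. ] [579.2 115.7 268. ]
273 [660.4 161.  273. ] [571.  138.1 273. ] [615.7  149.55 273.  ] [665.5 145.3 273. ] [575.3 118.1 273. ]
278 [655.7 162.9 278. ] [567.1 140.3 278. ] [611.4 151.6 278. ] [660.8 147.4 278. ] [571.5 120.5 278. ]
[619.3 140.3 236. ] [617.5 141.3 234. ]
```

{"name": "jog_arm", "arguments": {
  "increments": "0 0 0.9 0 0 0 1; 0 0 0.9 0 0 0 1; 0 0 0.9 0 0 0 1; 0 0 0.9 0 0 0 1; 0 0 0.9 0 0 0 1; 0 0 0.9 0 0 0 1; 0 0 0.9 0 0 0 1; 0 0 0.3 0 0 0 1"
}}

```text
clock: 4.25
eef_pos: [617.1, 141.9, 193.9]
tcp_rot: [-3.14, -0.0, 1.816]
contact_force: [-0.2, 0.3, -0.2]
opening: 0.999
```

```bash
python3 go.py 617 142 193 1.816;python3 fc.py scene fc3 205 150 110 80 7
```

```text
clock 4.25 pos [617.1 141.9 193.9] rot [-3.14   -0.      1.8158] F [-0.2  0.3 -0.2] open 0.999
tool shift cm [ 0.02 -0.01  0.09]
rotz -0.0002
```

View pics/fc3.png

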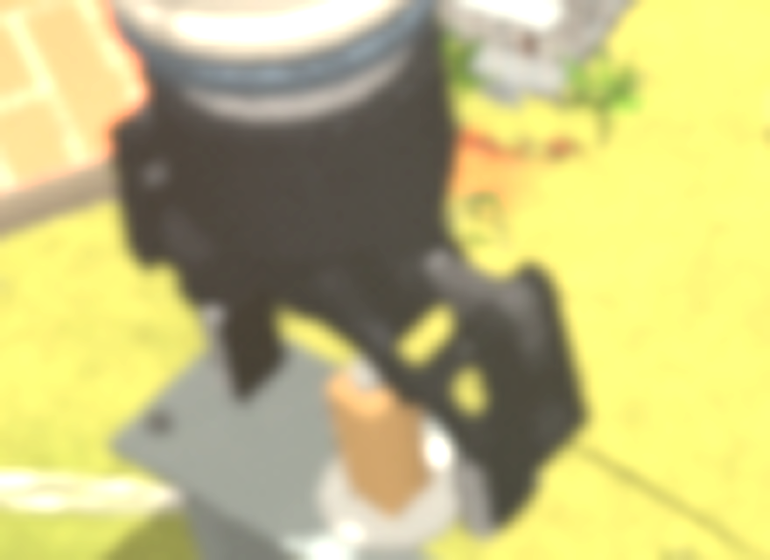

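The fingers straddle the handle, with tips at (245,395) and (490,530) and the handle at (380,440). Closing now.

{"name": "jog_arm", "arguments": {
  "increments": "0 0 0 0 0 0 -1; 0 0 0 0 0 0 -1; 0 0 0 0 0 0 -1; 0 0 0 0 0 0 -1; 0 0 0 0 0 0 -1; 0 0 0 0 0 0 -1; 0 0 0 0 0 0 -1; 0 0 0 0 0 0 -1",
  "squeeze": 50
}}

```text
clock: 5.1
eef_pos: [617.9, 142.0, 195.7]
tcp_rot: [3.141, 0.0, 1.816]
contact_force: [-0.5, -1.0, 5.3]
opening: 0.234
```

```bash
python3 go.py;python3 fc.py scene fc4 205 170 110 80 7
```

```text
clock 5.1 pos [617.9 142.  195.7] rot [3.1409 0.     1.8158] F [-0.5 -1.   5.3] open 0.234
```

View pics/fc4.png

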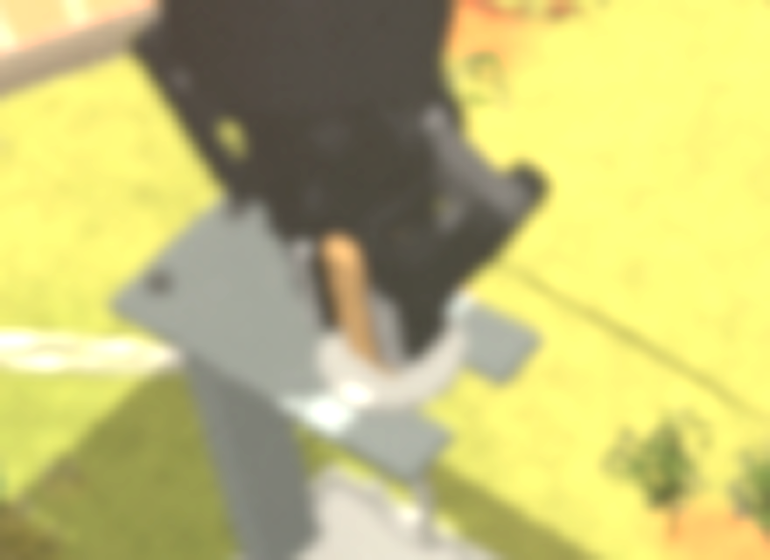

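{"name": "jog_arm", "arguments": {
  "increments": "0 0 -0.3 0 0 0 -1; 0 0 -0.5 0 0 0 -1; 0 0 -0.5 0 0 0 -1; 0 0 -0.2 0 0 0 -1; 0 0 0 0 0 0 -1; 0 -0.5 0 0 0 0 -1; 0 -0.8 0 0 0 0 -1; 0 -0.8 0 0 0 0 -1"
}}

```text
clock: 5.95
eef_pos: [596.2, 136.7, 210.0]
tcp_rot: [-3.141, 0.0, 1.816]
contact_force: [-0.4, 0.1, -1.1]
opening: 0.231
```

```bash
python3 go.py;python3 fc.py scene fc5 205 170 110 80 7
```

```text
clock 5.95 pos [596.2 136.7 210. ] rot [-3.1408  0.      1.8159] F [-0.4  0.1 -1.1] open 0.231
```

View pics/fc5.png

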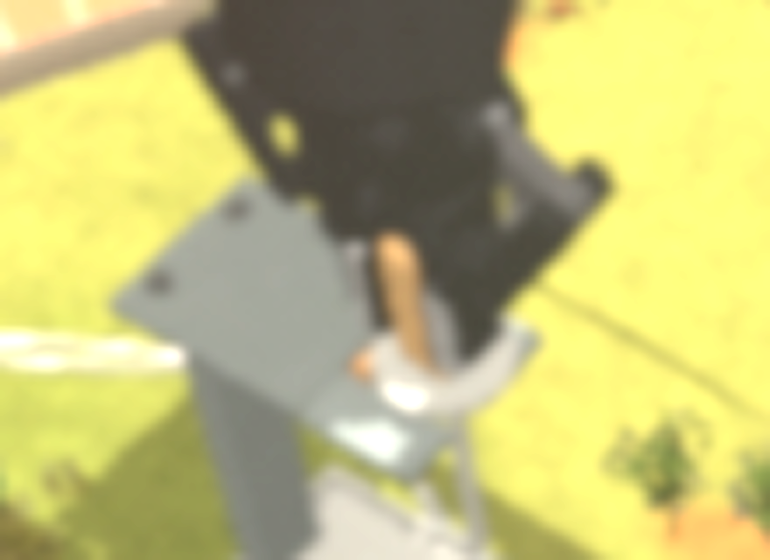

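The rod is up and its shank is moving out of the slot (lifted flange at crop (440,380)). I'll keep drawing it out.

{"name": "jog_arm", "arguments": {
  "increments": "0 -0.8 0 0 0 0 -1; 0 -0.8 0 0 0 0 -1; 0 -0.8 0 0 0 0 -1; 0 -0.9 0 0 0 0 -1; 0 -0.9 0 0 0 0 -1; 0 -1 0 0 0 0 -1; 0 -1 0 0 0 0 -1; 0 -0.5 0 0 0 0 -1"
}}

```text
clock: 6.8
eef_pos: [531.1, 120.4, 210.3]
tcp_rot: [-3.141, -0.0, 1.816]
contact_force: [0.6, -0.8, -0.7]
opening: 0.235
```

```bash
python3 - <<'E'
from h import *
for n in C:
    im=r.grab_frame(n); cv2.imwrite(f"pics/{n}6.png",im[:,:,::-1])
crop("pics/scene6.png","pics/s6.png",215,150,150,110,5)
crop("pics/top6.png","pics/t6.png",230,120,150,120,5)
E
python3 go.py
```

```text
clock 6.9 pos [531.6 120.5 210.4] rot [-3.1415  0.      1.8158] F [ 0.6  0.2 -1.4] open 0.236
```

View pics/s6.png

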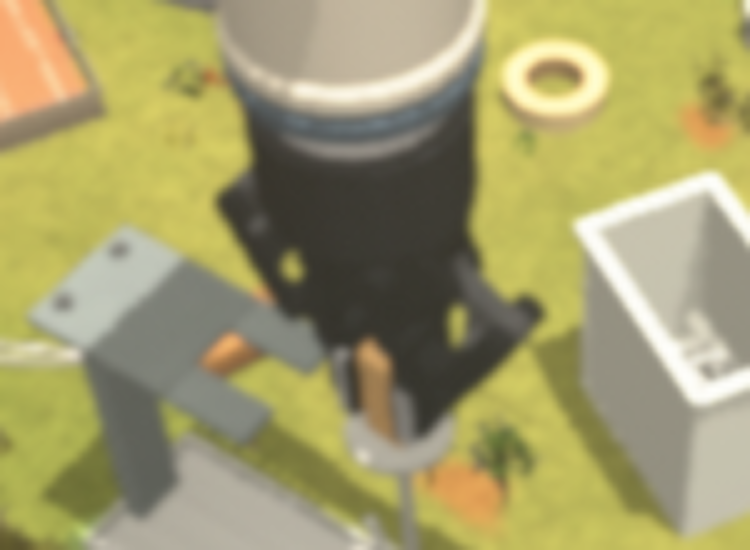

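View pics/t6.png

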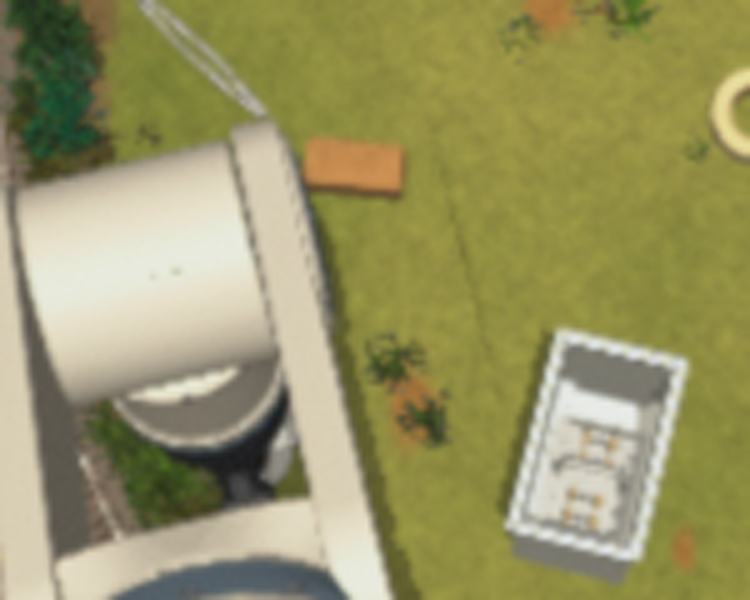

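```bash
cat > ov.py <<'E'
import sys
from h import *
# overlay model of rod at measured TCP: ov.py src cam out x y w h k dz dxtool
def rodpts(p,yaw,dz=13.3,dx=0):
    tx=np.array([np.cos(yaw),np.sin(yaw),0]);ty=np.array([np.sin(yaw),-np.cos(yaw),0])
    H=np.array([p[0],p[1],p[2]+dz])+dx*tx
    X,Y,Z=ty,-tx,np.array([0,0,1.])   # rod axes: x=tool y
    Y=np.cross(Z,X)
    a=np.linspace(0,2*np.pi,40)
    fl=[H+22*np.cos(t)*X+22*np.sin(t)*Y-29*Z for t in a]
    fl2=[H+22*np.cos(t)*X+22*np.sin(t)*Y-25*Z for t in a]
    sh=[H-29*Z,H-116*Z]+[H+(13.5-13.5*np.cos(t))*X-(117.5+13.5*np.sin(t))*Z for t in np.linspace(0,np.pi,12)]
    top=[H+25*Z+10*i*X+10*j*Y for i,j in((1,1),(1,-1),(-1,-1),(-1,1),(1,1))]
    return fl,fl2,sh,top
def draw(im,n,x,y,k,p,yaw,dz,dx):
    for q in rodpts(p,yaw,dz,dx):
        uv=(proj(n,q)-[x,y]+.5)*k
        cv2.polylines(im,[uv.round().astype(int)],False,(0,0,255),1)
if __name__=="__main__":
    src,n,out=sys.argv[1:4];x,y,w,h,k=map(int,sys.argv[4:9]);dz,dx=map(float,sys.argv[9:11])
    s=r.sense()
    im=cv2.imread(src)[y:y+h,x:x+w];im=cv2.resize(im,None,fx=k,fy=k,interpolation=cv2.INTER_CUBIC);im=cv2.convertScaleAbs(im,alpha=1.2,beta=5)
    im0=im.copy();draw(im,n,x,y,k,s["eef_pos"],s["tcp_rot"][2],dz,dx)
    cv2.imwrite(out,np.hstack([im0,im]) if w*k<=400 else im)
E
python3 ov.py pics/scene6.png scene pics/o6.png 270 210 50 70 8 13.3 0
python3 - <<'E'
from h import *
crop("pics/scene6.png","pics/s6f.png",215,190,70,60,10)
E
```

```text
(no output)
```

View pics/o6.png

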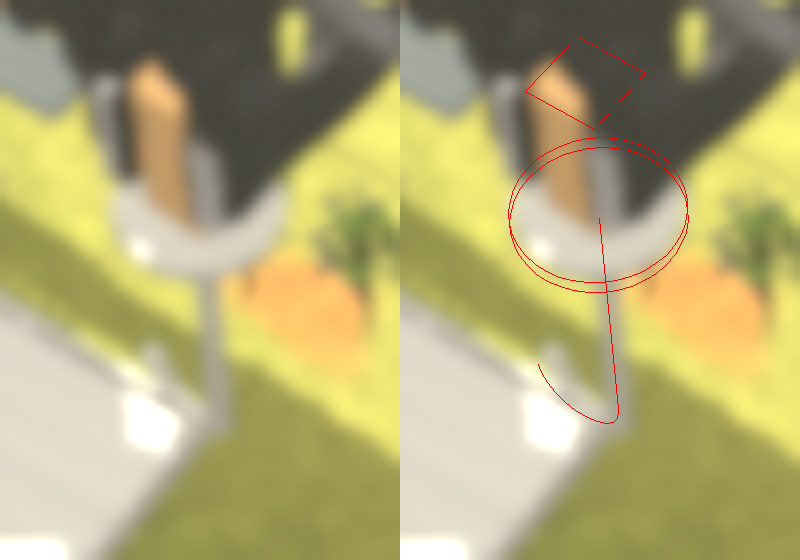

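View pics/s6f.png

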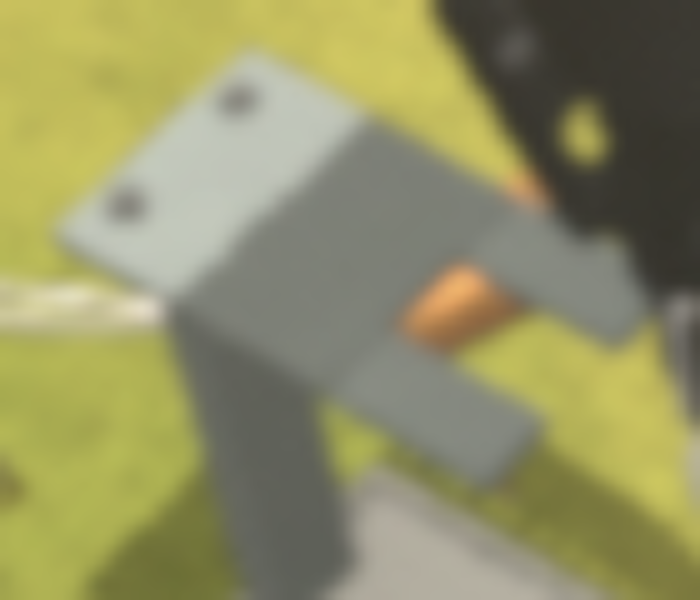

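```bash
python3 - <<'E'
from h import *
q=np.array([[475,265],[610,348],[400,335],[543,418],[640,300],[488,488]])
P=onz("scene",(q+.5)/10-.5+[215,190],180)[:,:2]; print(P.round(1))
print((P[0]+P[2])/2,(P[1]+P[3])/2,(P[4]+P[5])/2)
for a,b in((0,1),(2,3)):
  d=P[a]-P[b];print(np.arctan2(d[1],d[0]),np.linalg.norm(d))
m=((P[0]+P[2])-(P[1]+P[3]))/2;print(np.arctan2(m[1],m[0]),np.linalg.norm(m), np.linalg.norm(P[0]-P[2]),np.linalg.norm(P[1]-P[3]))
E
python3 go.py 512.2 -60.7 275 1.293
```

```text
[[627.9 131.3]
 [591.1 123.5]
 [623.1 154.1]
 [585.8 144.7]
 [597.  111.1]
 [579.1 163.6]]
[625.52250241 142.71611722] [588.4492876  134.11130093] [588.05079433 137.3105861 ]
0.2097563304619951 37.65842543278549
0.24598690737691878 38.471503085319085
0.22806511374754357 38.058719373020196 23.272546695955104 21.89102123033355
clock 6.9 pos [531.6 120.5 210.4] rot [-3.1415  0.      1.8158] F [ 0.6  0.2 -1.4] open 0.236
tool shift cm [-17.11  -6.27  -6.46]
rotz 0.5228
```

{"name": "jog_arm", "arguments": {
  "increments": "0 0 -0.6 0 0 0.03 -1; 0 0 -0.9 0 0 0.07 -1; 0 0 -0.9 0 0 0.07 -1; 0 0 -0.9 0 0 0.07 -1; 0 0 -0.9 0 0 0.08 -1; 0 0 -0.9 0 0 0.08 -1; 0 0 -0.9 0 0 0.08 -1; 0 0 -0.5 0 0 0.043 -1"
}}

```text
clock: 7.7
eef_pos: [533.1, 120.9, 276.6]
tcp_rot: [3.14, -0.001, 1.288]
contact_force: [-0.0, -0.1, -1.6]
opening: 0.23
```

```bash
python3 go.py 512.2 -60.7 275 1.293
```

```text
clock 7.7 pos [533.1 120.9 276.6] rot [ 3.1402e+00 -8.0000e-04  1.2883e+00] F [-0.  -0.1 -1.6] open 0.23
tool shift cm [-18.02   3.05   0.15]
rotz -0.0047
```

{"name": "jog_arm", "arguments": {
  "increments": "-1 0.17 0 0 0 0 -1; -2 0.34 0 0 0 0 -1; -3 0.51 0 0 0 0 -1; -3 0.51 0 0 0 0 -1; -3 0.51 0 0 0 0 -1; -3 0.51 0 0 0 0 -1; -2 0.34 0 0 0 0 -1; -1 0.17 0 0 0 0 -1"
}}

```text
clock: 8.5
eef_pos: [511.9, -62.9, 275.2]
tcp_rot: [-3.141, 0.0, 1.292]
contact_force: [-0.1, 0.0, -0.8]
opening: 0.235
```

{"name": "jog_arm", "arguments": {
  "increments": "0 0 0 0 0 0 -1; 0 0 0 0 0 0 -1; 0 0 0 0 0 0 -1; 0 0 0 0 0 0 -1; 0 0 0 0 0 0 -1; 0 0 0 0 0 0 -1; 0 0 0 0 0 0 -1; 0 0 0 0 0 0 -1"
}}

```text
clock: 9.3
eef_pos: [512.3, -60.7, 275.3]
tcp_rot: [-3.142, 0.0, 1.293]
contact_force: [-0.9, -0.1, -1.3]
opening: 0.236
```

```bash
python3 go.py 512.2 -60.7 275 1.293
python3 - <<'E'
from h import *
for n in C:
    im=r.grab_frame(n); cv2.imwrite(f"pics/{n}7.png",im[:,:,::-1])
E
python3 ov.py pics/scene7.png scene pics/o7.png 320 150 65 100 6 13.3 0
python3 ov.py pics/top7.png top pics/p7.png 310 160 80 90 8 13.3 0
```

```text
clock 9.3 pos [512.3 -60.7 275.3] rot [-3.1416  0.      1.2929] F [-0.9 -0.1 -1.3] open 0.236
tool shift cm [ 0.   -0.01  0.03]
rotz -0.0001
```

View pics/o7.png

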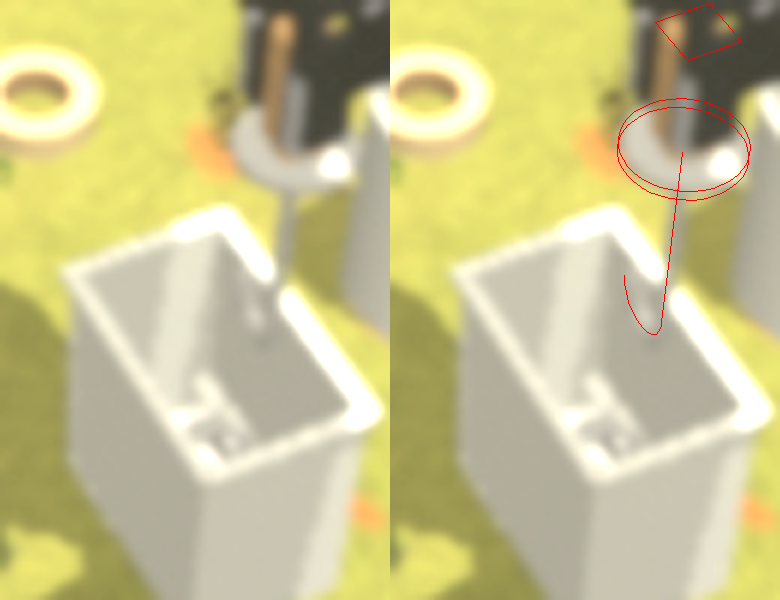

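View pics/p7.png

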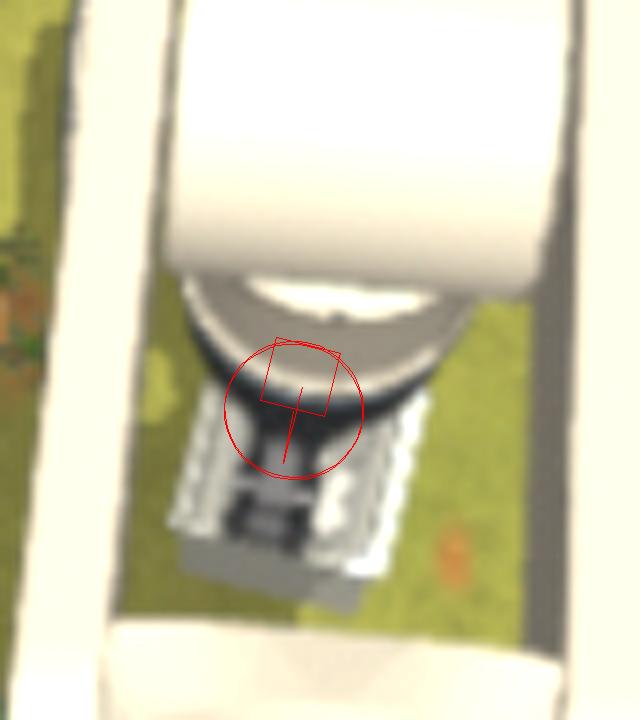

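The rod overlay agrees with the picture to about 1–2 mm, and the shank sits over the near part of the tank opening. Lowering it.

{"name": "jog_arm", "arguments": {
  "increments": "0 0 0.5 0 0 0 -1; 0 0 1 0 0 0 -1; 0 0 1 0 0 0 -1; 0 0 1 0 0 0 -1; 0 0 1 0 0 0 -1; 0 0 1 0 0 0 -1; 0 0 0.7 0 0 0 -1; 0 0 0.3 0 0 0 -1"
}}

```text
clock: 10.2
eef_pos: [511.9, -60.8, 209.3]
tcp_rot: [-3.14, 0.0, 1.293]
contact_force: [0.1, -1.0, -1.5]
opening: 0.231
```

{"name": "jog_arm", "arguments": {
  "increments": "0 0 0.5 0 0 0 -1; 0 0 1 0 0 0 -1; 0 0 1 0 0 0 -1; 0 0 1 0 0 0 -1; 0 0 0.8 0 0 0 -1; 0 0 0.5 0 0 0 -1; 0 0 0.28 0 0 0 -1; 0 0 0 0 0 0 -1"
}}

```text
clock: 11.0
eef_pos: [512.2, -60.8, 159.2]
tcp_rot: [-3.141, 0.0, 1.293]
contact_force: [-0.3, 0.9, -1.4]
opening: 0.234
```

```bash
python3 go.py 537.2 -67.8 159.5 1.293
python3 - <<'E'
from h import *
for n in C:
    im=r.grab_frame(n); cv2.imwrite(f"pics/{n}8.png",im[:,:,::-1])
E
python3 ov.py pics/scene8.png scene pics/o8.png 325 165 65 75 6 13.3 0
python3 ov.py pics/top8.png top pics/p8.png 315 180 60 65 10 13.3 0
```

```text
clock 11.0 pos [512.2 -60.8 159.2] rot [-3.1411e+00  1.0000e-04  1.2928e+00] F [-0.3  0.9 -1.4] open 0.234
tool shift cm [ 0.01  2.6  -0.03]
rotz -0.0002
```

View pics/o8.png

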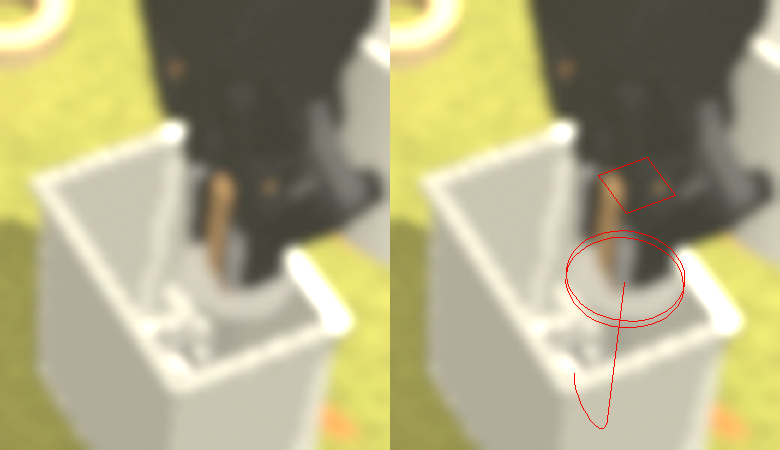

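View pics/p8.png

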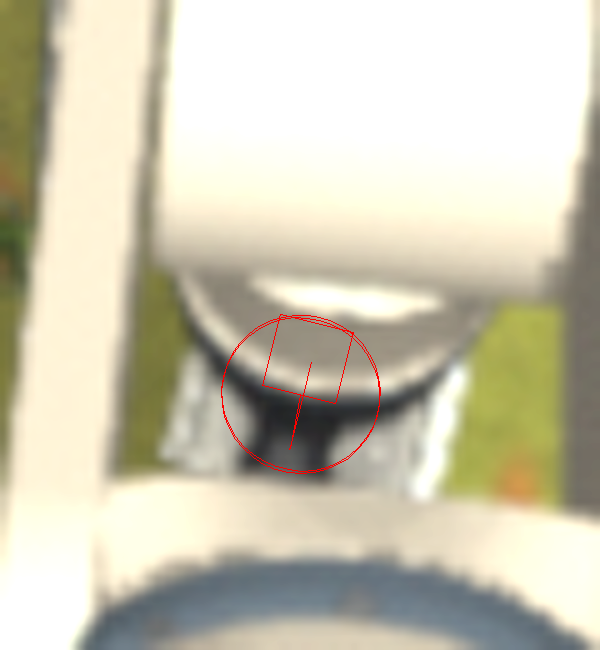

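No contact, and the hook is down at about z 38–58. I'll advance 29 mm along rod +x, so the shank ends about 7 mm short of the wire.

{"name": "jog_arm", "arguments": {
  "increments": "0 0.3 0 0 0 0 -1; 0 0.5 0 0 0 0 -1; 0 0.5 0 0 0 0 -1; 0 0.5 0 0 0 0 -1; 0 0.5 0 0 0 0 -1; 0 0.4 0 0 0 0 -1; 0 0.2 0 0 0 0 -1; 0 0 0 0 0 0 -1"
}}

```text
clock: 11.9
eef_pos: [540.3, -68.9, 159.4]
tcp_rot: [-3.141, 0.0, 1.293]
contact_force: [-0.6, -1.0, -1.0]
opening: 0.231
```

{"name": "jog_arm", "arguments": {
  "increments": "0 0 -0.2 0 0 0 -1; 0 0 -0.4 0 0 0 -1; 0 0 -0.4 0 0 0 -1; 0 0 -0.4 0 0 0 -1; 0 0 -0.4 0 0 0 -1; 0 0 -0.4 0 0 0 -1; 0 0 -0.2 0 0 0 -1; 0 0 0 0 0 0 -1"
}}

```text
clock: 12.7
eef_pos: [540.3, -68.8, 183.8]
tcp_rot: [3.141, -0.0, 1.293]
contact_force: [0.2, 0.6, -2.0]
opening: 0.23
```

```bash
python3 go.py 0 0 0
python3 - <<'E'
from h import *
for n in C:
    im=r.grab_frame(n); cv2.imwrite(f"pics/{n}9.png",im[:,:,::-1])
E
python3 ov.py pics/scene9.png scene pics/o9.png 325 165 65 75 6 13.3 0; python3 go.py
```

```text
clock 12.7 pos [540.3 -68.8 183.8] rot [ 3.1412e+00 -1.0000e-04  1.2928e+00] F [ 0.2  0.6 -2. ] open 0.23
tool shift cm [ -8.21 -53.85  18.36]
clock 12.8 pos [540.1 -68.8 183.4] rot [-3.1414  0.      1.2928] F [ 0.1  0.4 -2.3] open 0.234
```

View pics/o9.png

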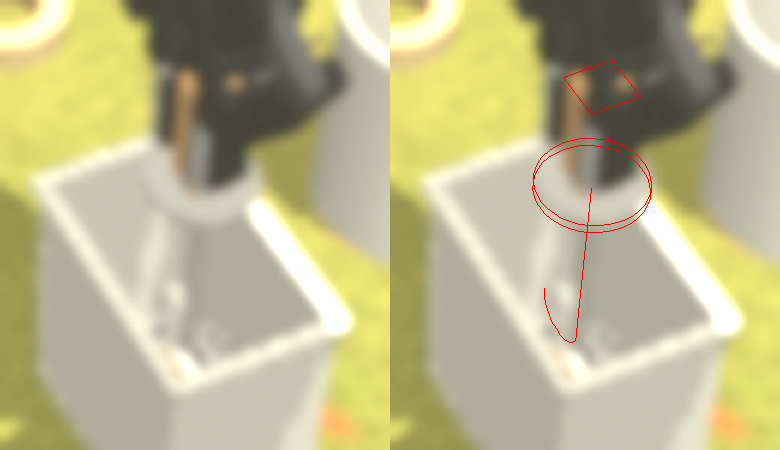

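The wrist's z force went from about −1.2 to −2.2 N, which fits the basket's weight. I'll keep lifting and check on the way.

{"name": "jog_arm", "arguments": {
  "increments": "0 0 -0.3 0 0 0 -1; 0 0 -0.6 0 0 0 -1; 0 0 -0.6 0 0 0 -1; 0 0 -0.6 0 0 0 -1; 0 0 -0.6 0 0 0 -1; 0 0 -0.6 0 0 0 -1; 0 0 -0.6 0 0 0 -1; 0 0 -0.3 0 0 0 -1"
}}

```text
clock: 13.6
eef_pos: [540.4, -68.8, 226.3]
tcp_rot: [3.141, -0.0, 1.293]
contact_force: [-0.0, 0.0, -1.6]
opening: 0.235
```

```bash
python3 go.py
python3 - <<'E'
from h import *
for n in C:
    im=r.grab_frame(n); cv2.imwrite(f"pics/{n}10.png",im[:,:,::-1])
E
python3 ov.py pics/scene10.png scene pics/o10.png 325 155 65 85 6 13.3 0; python3 go.py
```

```text
clock 13.6 pos [540.4 -68.8 226.3] rot [ 3.1408e+00 -1.0000e-04  1.2928e+00] F [-0.   0.  -1.6] open 0.235
clock 13.7 pos [540.4 -68.8 226. ] rot [ 3.1408e+00 -1.0000e-04  1.2928e+00] F [ 0.7 -0.5 -1.4] open 0.237
```

View pics/o10.png

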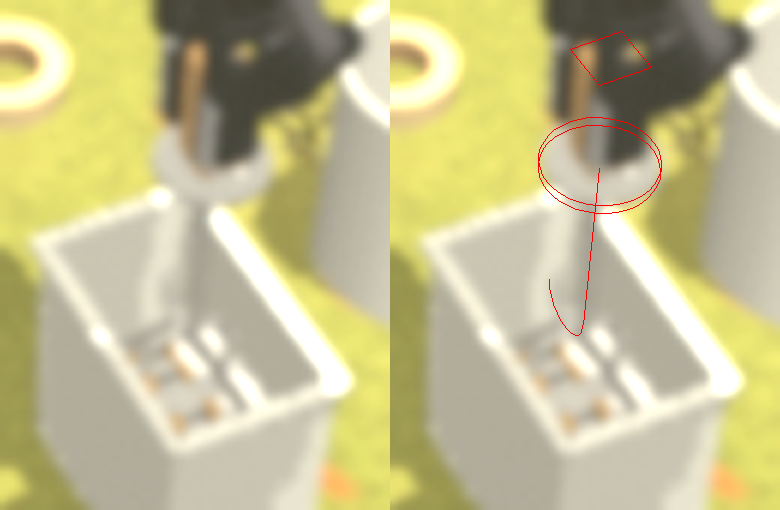

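The basket is clearly rising on the hook, with its parts visible at crop (130–250, 330–430). I'll continue up.

{"name": "jog_arm", "arguments": {
  "increments": "0 0 -0.3 0 0 0 -1; 0 0 -0.7 0 0 0 -1; 0 0 -0.7 0 0 0 -1; 0 0 -0.7 0 0 0 -1; 0 0 -0.7 0 0 0 -1; 0 0 -0.7 0 0 0 -1; 0 0 -0.7 0 0 0 -1; 0 0 -0.7 0 0 0 -1"
}}

```text
clock: 14.5
eef_pos: [540.2, -68.8, 278.1]
tcp_rot: [3.142, -0.0, 1.293]
contact_force: [-0.1, 0.1, -3.0]
opening: 0.23
```

{"name": "jog_arm", "arguments": {
  "increments": "0 0 -0.7 0 0 0 -1; 0 0 -0.7 0 0 0 -1; 0 0 -0.7 0 0 0 -1; 0 0 -0.7 0 0 0 -1; 0 0 -0.7 0 0 0 -1; 0 0 -0.7 0 0 0 -1; 0 0 -0.5 0 0 0 -1; 0 0 -0.3 0 0 0 -1"
}}

```text
clock: 15.3
eef_pos: [540.3, -68.8, 328.1]
tcp_rot: [3.141, -0.0, 1.293]
contact_force: [-0.6, 0.1, -2.4]
opening: 0.234
```

```bash
python3 - <<'E'
from h import *
for n in C:
    im=r.grab_frame(n); cv2.imwrite(f"pics/{n}11.png",im[:,:,::-1])
E
python3 ov.py pics/scene11.png scene pics/o11.png 325 135 65 105 6 13.3 0; python3 go.py 522 117 328 1.816
```

```text
clock 15.4 pos [540.3 -68.8 327.9] rot [ 3.1410e+00 -1.0000e-04  1.2928e+00] F [-0.1 -0.2 -1.8] open 0.231
tool shift cm [ 1.736e+01 -6.860e+00 -1.000e-02]
rotz -0.5232
```

View pics/o11.png

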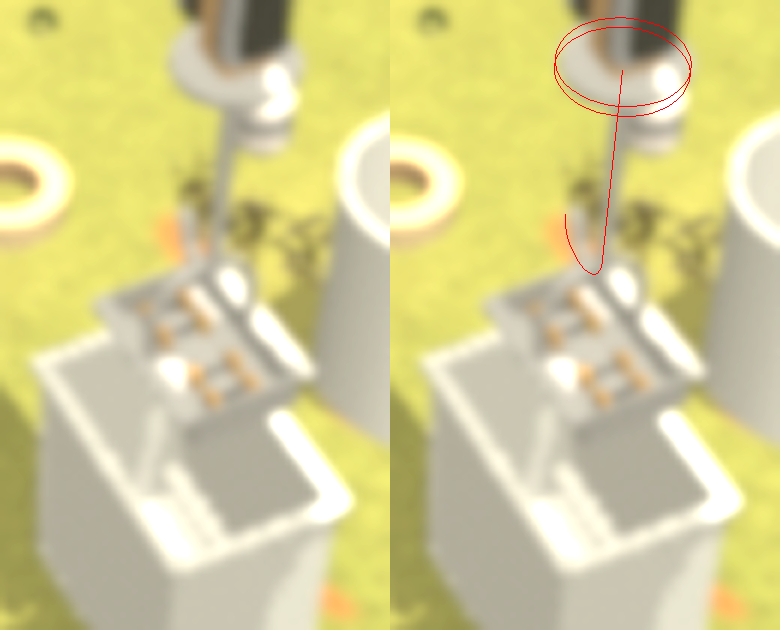

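The basket is out of the tank, hanging level, with its underside at about z 162. I'll carry it smoothly to the staging point in front of the fork.

{"name": "jog_arm", "arguments": {
  "increments": "0.4 -0.16 0 0 0 0 -1; 0.8 -0.32 0 0 0 0 -1; 1.2 -0.48 0 0 0 0 -1; 1.3 -0.53 0 0 0 0 -1; 1.3 -0.52 0 0 0 0 -1; 1.3 -0.53 0 0 0 0 -1; 1.3 -0.52 0 0 0 0 -1; 1.3 -0.53 0 0 0 0 -1"
}}

```text
clock: 16.2
eef_pos: [529.9, 28.1, 327.5]
tcp_rot: [3.141, -0.0, 1.293]
contact_force: [0.1, 0.1, -1.5]
opening: 0.231
```

{"name": "jog_arm", "arguments": {
  "increments": "1.3 -0.52 0 0 0 0 -1; 1.3 -0.53 0 0 0 0 -1; 1.3 -0.52 0 0 0 0 -1; 1.3 -0.53 0 0 0 0 -1; 1.3 -0.52 0 0 0 0 -1; 1 -0.4 0 0 0 0 -1; 0.7 -0.28 0 0 0 0 -1; 0.3 -0.12 0 0 0 0 -1"
}}

```text
clock: 17.0
eef_pos: [520.4, 118.5, 327.4]
tcp_rot: [-3.142, 0.0, 1.293]
contact_force: [-0.3, -0.2, -1.4]
opening: 0.231
```

{"name": "jog_arm", "arguments": {
  "increments": "0 0 0 0 0 -0.02 -1; 0 0 0 0 0 -0.04 -1; 0 0 0 0 0 -0.05 -1; 0 0 0 0 0 -0.05 -1; 0 0 0 0 0 -0.05 -1; 0 0 0 0 0 -0.05 -1; 0 0 0 0 0 -0.05 -1; 0 0 0 0 0 -0.05 -1"
}}

```text
clock: 17.8
eef_pos: [520.6, 117.2, 327.5]
tcp_rot: [-3.142, 0.0, 1.655]
contact_force: [0.2, -0.1, -1.9]
opening: 0.231
```

{"name": "jog_arm", "arguments": {
  "increments": "0 0 0 0 0 -0.05 -1; 0 0 0 0 0 -0.05 -1; 0 0 0 0 0 -0.04 -1; 0 0 0 0 0 -0.02 -1; 0 0 0 0 0 0 -1; 0 0 0 0 0 0 -1; 0 0 0 0 0 0 -1; 0 0 0 0 0 0 -1"
}}

```text
clock: 18.6
eef_pos: [520.5, 117.7, 327.5]
tcp_rot: [3.142, 0.0, 1.813]
contact_force: [0.2, 0.1, -2.2]
opening: 0.236
```

```bash
python3 - <<'E'
from h import *
for n in C:
    im=r.grab_frame(n); cv2.imwrite(f"pics/{n}12.png",im[:,:,::-1])
crop("pics/scene12.png","pics/s12.png",200,120,150,140,5)
E
python3 ov.py pics/scene12.png scene pics/o12.png 260 150 65 110 6 13.3 0; python3 go.py 520.4 117.7 211 1.811
```

```text
clock 18.7 pos [520.5 117.8 327.5] rot [ 3.1416 -0.      1.8126] F [-1.   0.9 -2.8] open 0.239
tool shift cm [-1.000e-02 -1.000e-02  1.165e+01]
rotz 0.0016
```

View pics/s12.png

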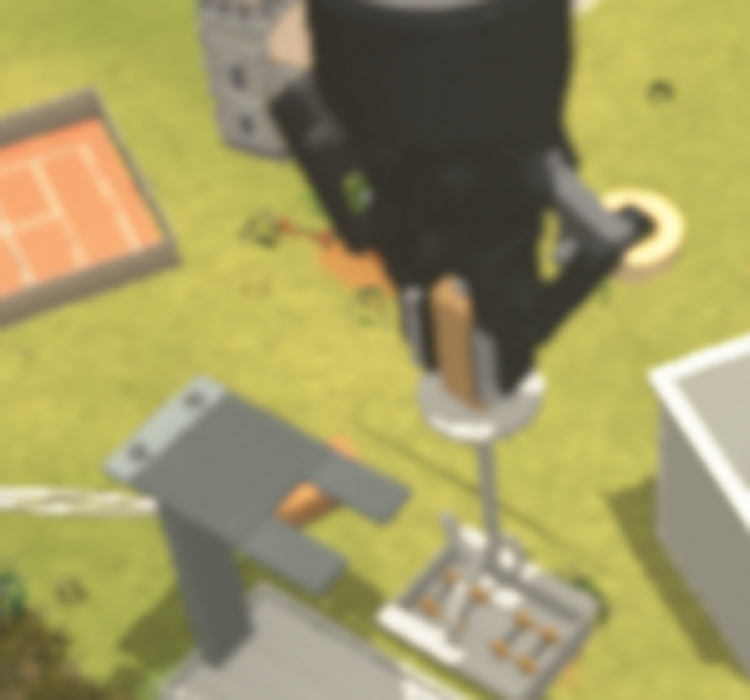

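View pics/o12.png

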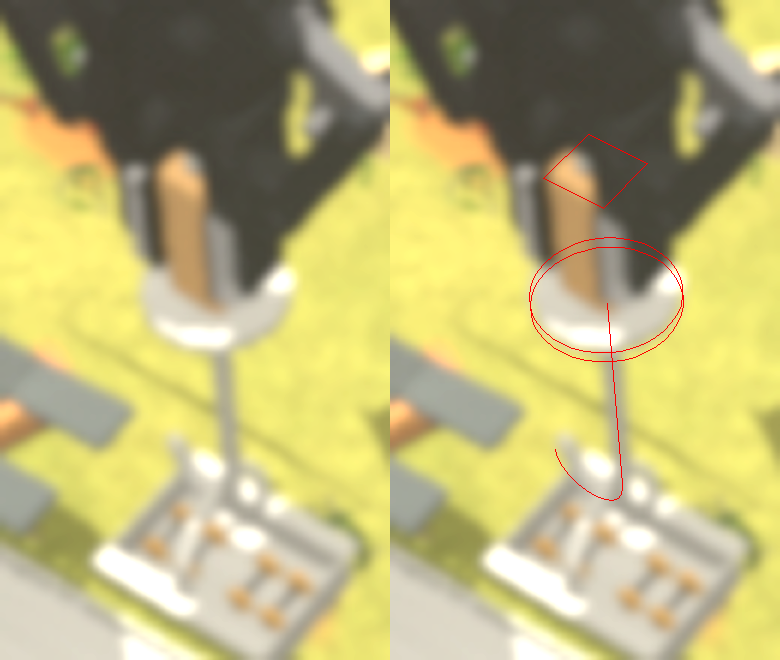

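The basket hangs squarely in the hook with the rod in line with the slot. I'll lower to the insertion height, flange about 14 mm above the fork.

{"name": "jog_arm", "arguments": {
  "increments": "0 0 0.4 0 0 0 -1; 0 0 0.8 0 0 0 -1; 0 0 0.8 0 0 0 -1; 0 0 0.8 0 0 0 -1; 0 0 0.8 0 0 0 -1; 0 0 0.8 0 0 0 -1; 0 0 0.8 0 0 0 -1; 0 0 0.8 0 0 0 -1"
}}

```text
clock: 19.5
eef_pos: [520.5, 117.8, 266.8]
tcp_rot: [-3.142, 0.0, 1.813]
contact_force: [0.6, 1.3, -1.5]
opening: 0.236
```

{"name": "jog_arm", "arguments": {
  "increments": "0 0 0.8 0 0 0 -1; 0 0 0.8 0 0 0 -1; 0 0 0.8 0 0 0 -1; 0 0 0.8 0 0 0 -1; 0 0 0.8 0 0 0 -1; 0 0 0.8 0 0 0 -1; 0 0 0.6 0 0 0 -1; 0 0 0.3 0 0 0 -1"
}}

```text
clock: 20.3
eef_pos: [520.2, 117.7, 209.7]
tcp_rot: [-3.141, 0.0, 1.813]
contact_force: [0.5, 0.8, -2.0]
opening: 0.232
```

{"name": "jog_arm", "arguments": {
  "increments": "0 0.2 0 0 0 0 -1; 0 0.4 0 0 0 0 -1; 0 0.4 0 0 0 0 -1; 0 0.4 0 0 0 0 -1; 0 0.4 0 0 0 0 -1; 0 0.4 0 0 0 0 -1; 0 0.2 0 0 0 0 -1; 0 0 0 0 0 0 -1"
}}

```text
clock: 21.1
eef_pos: [544.1, 123.6, 210.4]
tcp_rot: [3.142, 0.0, 1.813]
contact_force: [-0.0, -0.2, -2.2]
opening: 0.232
```

```bash
python3 - <<'E'
from h import *
for n in C:
    im=r.grab_frame(n); cv2.imwrite(f"pics/{n}13.png",im[:,:,::-1])
crop("pics/scene13.png","pics/s13.png",205,160,125,110,6)
E
python3 ov.py pics/scene13.png scene pics/o13.png 260 190 65 90 6 13.3 0; python3 go.py 617.5 141.5 210 1.811
```

```text
clock 21.2 pos [543.7 123.5 210.4] rot [-3.1413  0.      1.8128] F [-0.7 -0.3 -1.2] open 0.232
tool shift cm [-0.02  7.6   0.04]
rotz 0.0018
```

View pics/s13.png

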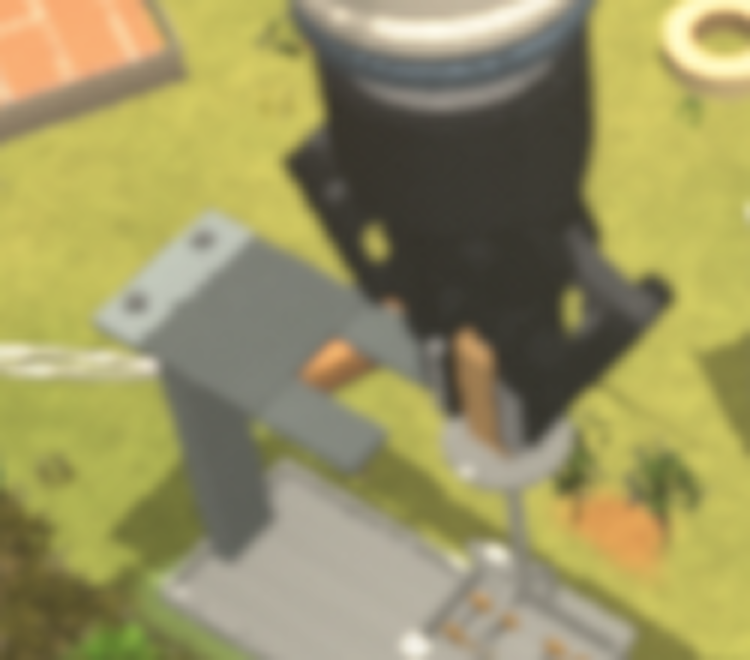

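View pics/o13.png

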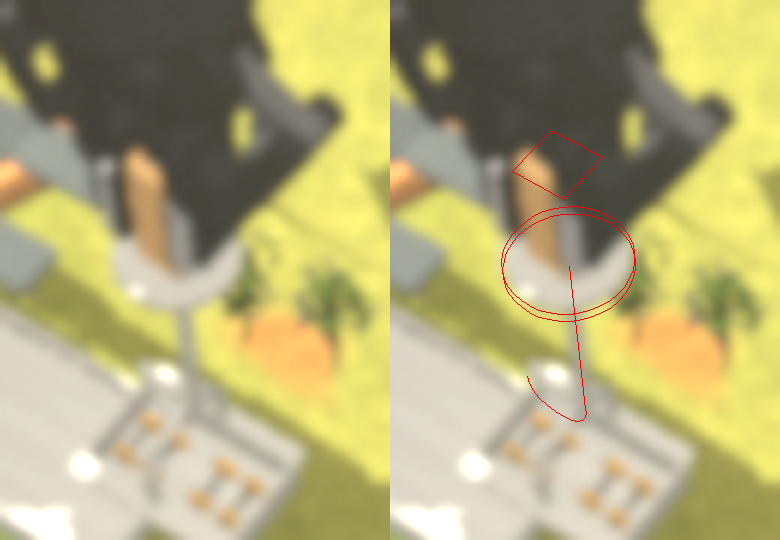

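{"name": "jog_arm", "arguments": {
  "increments": "0 0.3 0 0 0 0 -1; 0 0.5 0 0 0 0 -1; 0 0.5 0 0 0 0 -1; 0 0.5 0 0 0 0 -1; 0 0.5 0 0 0 0 -1; 0 0.5 0 0 0 0 -1; 0 0.5 0 0 0 0 -1; 0 0.5 0 0 0 0 -1"
}}

```text
clock: 22.0
eef_pos: [581.1, 132.7, 210.4]
tcp_rot: [-3.142, 0.0, 1.813]
contact_force: [0.4, -0.3, -2.4]
opening: 0.231
```

{"name": "jog_arm", "arguments": {
  "increments": "0 0.5 0 0 0 0 -1; 0 0.5 0 0 0 0 -1; 0 0.5 0 0 0 0 -1; 0 0.5 0 0 0 0 -1; 0 0.5 0 0 0 0 -1; 0 0.5 0 0 0 0 -1; 0 0.4 0 0 0 0 -1; 0 0.2 0 0 0 0 -1"
}}

```text
clock: 22.8
eef_pos: [616.1, 141.4, 210.5]
tcp_rot: [3.141, 0.0, 1.813]
contact_force: [-0.2, 0.4, -1.4]
opening: 0.231
```

```bash
python3 - <<'E'
from h import *
for n in C:
    im=r.grab_frame(n); cv2.imwrite(f"pics/{n}14.png",im[:,:,::-1])
crop("pics/scene14.png","pics/s14.png",205,160,125,110,6)
E
python3 go.py 617.5 141.5 195.7 1.811
```

```text
clock 22.9 pos [615.9 141.3 210.4] rot [3.1416 0.     1.8128] F [-1.5  0.4 -1.8] open 0.231
tool shift cm [-0.02  0.16  1.47]
rotz 0.0018
```

View pics/s14.png

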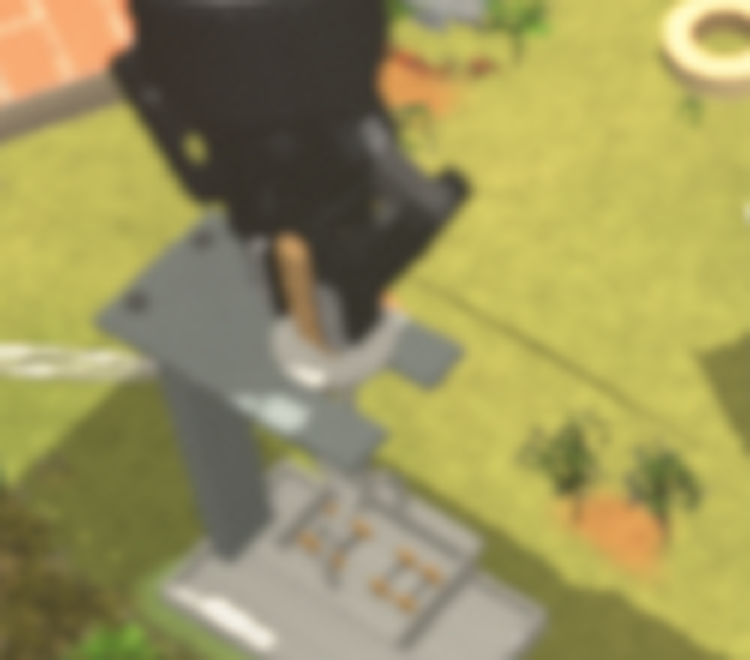

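The shank is in the slot, with the flange over the seat at crop (340,350). The basket hangs clear of the post. Seating it now.

{"name": "jog_arm", "arguments": {
  "increments": "0 0.1 0.2 0 0 0 -1; 0 0 0.25 0 0 0 -1; 0 0 0.25 0 0 0 -1; 0 0 0.25 0 0 0 -1; 0 0 0.2 0 0 0 -1; 0 0 0.15 0 0 0 -1; 0 0 0.1 0 0 0 -1; 0 0 0 0 0 0 -1"
}}

```text
clock: 23.7
eef_pos: [616.6, 141.5, 196.3]
tcp_rot: [-3.141, -0.0, 1.813]
contact_force: [-0.9, 0.3, -0.7]
opening: 0.232
```

```bash
python3 go.py 617.5 141.5 195.7 1.811;  python3 - <<'E'
from h import *
im=r.grab_frame("scene"); cv2.imwrite(f"pics/scene15.png",im[:,:,::-1])
crop("pics/scene15.png","pics/s15.png",235,190,60,80,7)
E
```

```text
clock 23.7 pos [616.6 141.5 196.3] rot [-3.1414 -0.      1.8128] F [-0.9  0.3 -0.7] open 0.232
tool shift cm [-0.02  0.09  0.06]
rotz 0.0018
```

View pics/s15.png

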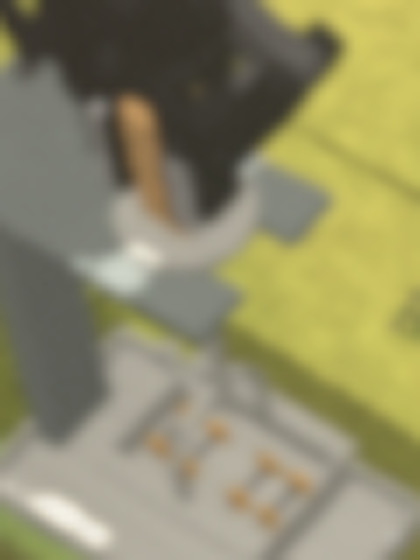

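{"name": "jog_arm", "arguments": {
  "increments": "0 0 0.05 0 0 0 -1; 0 0 0.05 0 0 0 -1; 0 0 0.05 0 0 0 -1; 0 0 0 0 0 0 -1; 0 0 0 0 0 0 -1; 0 0 0 0 0 0 -1; 0 0 0 0 0 0 -1; 0 0 0 0 0 0 -1"
}}

```text
clock: 24.55
eef_pos: [616.7, 141.5, 195.7]
tcp_rot: [3.141, 0.0, 1.813]
contact_force: [-2.6, -1.2, 5.4]
opening: 0.232
```

Upward contact force is 5.4 N at z = 195.7, the same as when I first gripped the seated rod. It is seated, so I'll open gently.

{"name": "jog_arm", "arguments": {
  "increments": "0 0 -0.05 0 0 0 -0.5; 0 0 0 0 0 0 -0.45; 0 0 0 0 0 0 -0.4; 0 0 0 0 0 0 -0.3; 0 0 0 0 0 0 -0.1; 0 0 0 0 0 0 0.2; 0 0 0 0 0 0 0.5; 0 0 0 0 0 0 0.8"
}}

```text
clock: 25.35
eef_pos: [616.6, 141.5, 195.4]
tcp_rot: [-3.142, 0.0, 1.813]
contact_force: [-0.5, 1.2, 0.5]
opening: 0.891
```

{"name": "jog_arm", "arguments": {
  "increments": "0 0 0 0 0 0 1; 0 0 0 0 0 0 1; 0 0 0 0 0 0 1; 0 0 0 0 0 0 1; 0 0 0 0 0 0 1; 0 0 0 0 0 0 1; 0 0 0 0 0 0 1; 0 0 0 0 0 0 1"
}}

```text
clock: 26.15
eef_pos: [616.7, 141.5, 195.5]
tcp_rot: [3.141, 0.0, 1.813]
contact_force: [-0.2, 0.2, 0.9]
opening: 0.999
```

```bash
python3 go.py;  python3 - <<'E'
from h import *
im=r.grab_frame("scene"); cv2.imwrite(f"pics/scene16.png",im[:,:,::-1])
crop("pics/scene16.png","pics/s16.png",215,160,90,110,6)
E
```

```text
clock 26.15 pos [616.7 141.5 195.5] rot [3.1415 0.     1.8127] F [-0.2  0.2  0.9] open 0.999
```

View pics/s16.png

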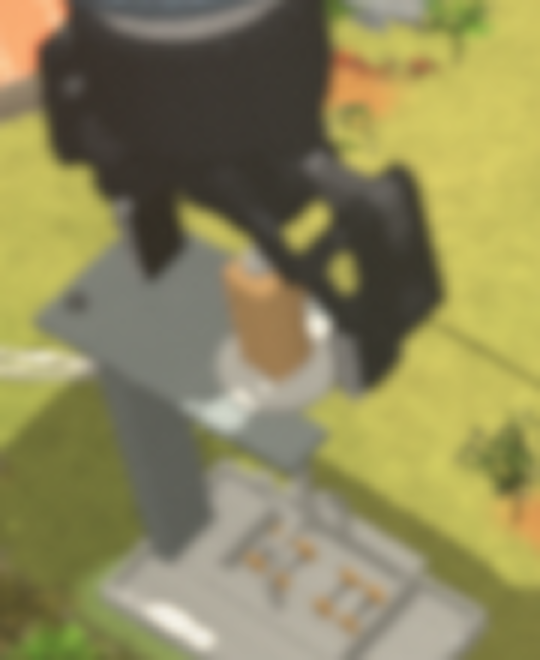

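The rod stands upright and the fingers are clear of the handle on both sides. I'll rise straight up, then back off toward the robot.

{"name": "jog_arm", "arguments": {
  "increments": "0 0 -0.5 0 0 0 1; 0 0 -1 0 0 0 1; 0 0 -1.5 0 0 0 1; 0 0 -2 0 0 0 1; 0 0 -2 0 0 0 1; 0 0 -2 0 0 0 1; 0 0 -2 0 0 0 1; 0 0 -2 0 0 0 1"
}}

```text
clock: 27.0
eef_pos: [616.7, 141.5, 328.1]
tcp_rot: [3.14, 0.0, 1.813]
contact_force: [0.3, 0.0, -0.1]
opening: 1.002
```

{"name": "jog_arm", "arguments": {
  "increments": "0 -1 -1 0 0 0 1; 0 -3 0 0 0 0 1; 0 -3 0 0 0 0 1; 0 -3 0 0 0 0 1; 0 -3 0 0 0 0 1; 0 -3 0 0 0 0 1; 0 -2 0 0 0 0 1; 0 -1 0 0 0 0 1"
}}

```text
clock: 27.8
eef_pos: [430.1, 95.5, 335.9]
tcp_rot: [3.141, 0.0, 1.813]
contact_force: [-0.4, -0.1, 0.4]
opening: 1.001
```

```bash
python3 - <<'E'
from h import *
for n in C:
    im=r.grab_frame(n); cv2.imwrite(f"pics/{n}17.png",im[:,:,::-1])
crop("pics/scene17.png","pics/s17.png",205,170,120,100,6)
E
python3 go.py
```

```text
clock 27.9 pos [431.2  95.7 336. ] rot [3.1407 0.     1.8128] F [-0.3 -0.1  0.3] open 0.997
```

View pics/s17.png

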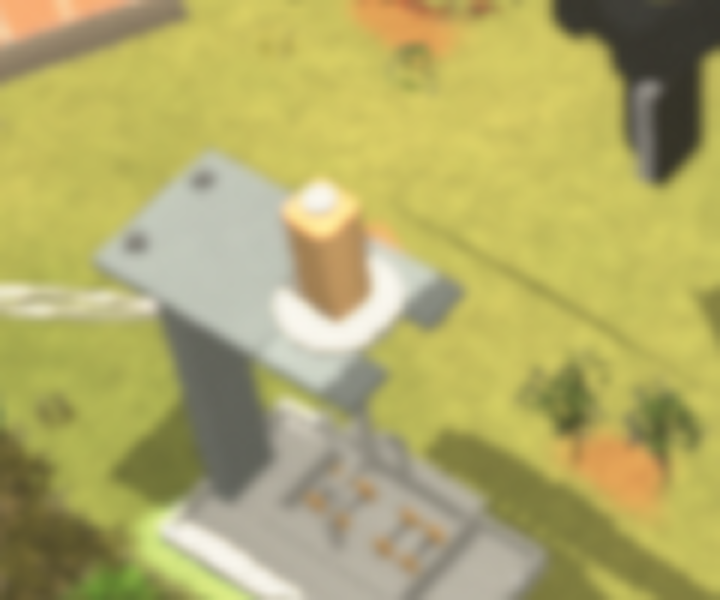

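View pics/top17.png

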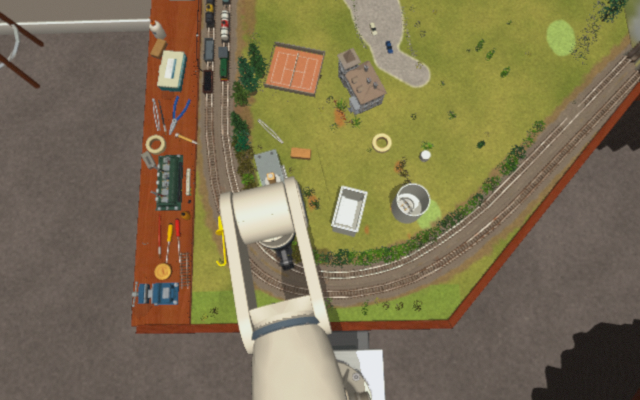

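The rod is upright in the fork (handle at crop (325,250)), the basket hangs below it clear of the post, and the tank is empty at top (349,210). One settle check, then sign-off.

{"name": "jog_arm", "arguments": {
  "increments": "0 0 0 0 0 0 1; 0 0 0 0 0 0 1; 0 0 0 0 0 0 1; 0 0 0 0 0 0 1; 0 0 0 0 0 0 1; 0 0 0 0 0 0 1; 0 0 0 0 0 0 1; 0 0 0 0 0 0 1"
}}

```text
clock: 28.7
eef_pos: [432.2, 96.0, 335.5]
tcp_rot: [3.142, 0.0, 1.813]
contact_force: [-0.0, -0.0, 0.5]
opening: 1.002
```

Run:
```python
from h import *
im=r.grab_frame("scene")[:,:,::-1]; cv2.imwrite("pics/scene18.png",im)
a=cv2.imread("pics/scene17.png")[180:275,205:310].astype(int);b=im[180:275,205:310].astype(int)
print("diff max/mean",abs(a-b).max(),abs(a-b).mean())
# predicted basket outline: rod at (617,141.5,209) yaw .242 ; tray rim z vs observed
yaw=.242;X=np.array([np.cos(yaw),np.sin(yaw),0]);Y=np.array([-np.sin(yaw),np.cos(yaw),0])
H=np.array([616.7,141.5,209.])
W=H+10*X;W[2]=83.5
big=cv2.resize(im[210:280,225:305],None,fx=8,fy=8,interpolation=cv2.INTER_CUBIC)
for z in(45.5,):
  q=[np.array([W[0],W[1],z])+35*i*X+22*j*Y for i,j in((1,1),(1,-1),(-1,-1),(-1,1))]
  cv2.polylines(big,[((proj("scene",q)-[225,210]+.5)*8).round().astype(int)],True,(0,0,255),1)
  q=[np.array([W[0],W[1],12+16])+35*i*X+22*j*Y for i,j in((1,1),(1,-1),(-1,-1),(-1,1))]
cv2.imwrite("pics/s18.png",big)
```

```text
diff max/mean 51 0.7189640768588137
```

View pics/s18.png

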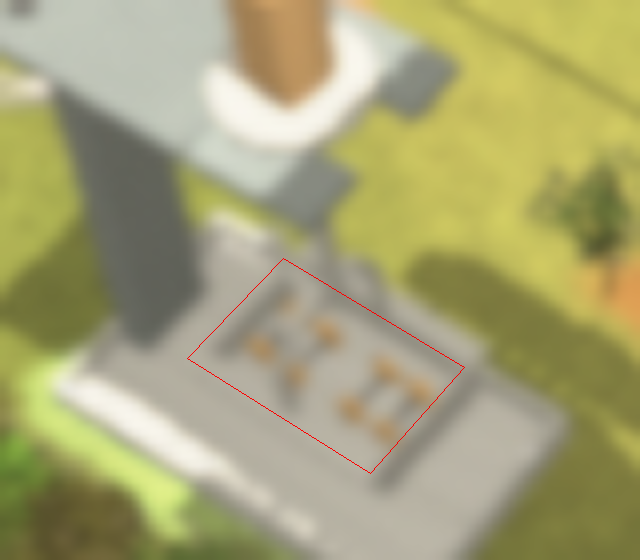

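Run:
```python
from rig import r
print(r.sign_off()); print(r.sense()["clock"])
```

```text
the job is handed in; nothing more can be done
None
the job is handed in; nothing more can be done
```

The job is handed in at about 28.8 s. The rod hangs upright in the stand's fork with the basket on its hook.

I took the rod out by its handle, hooked the bail inside the rectangular tank and lifted the basket out. I then put the rod back in the slot, opened the gripper and backed the arm away.

**Last checks:**
- **Seating:** the upward contact force was 5.4 N at the same height (195.7 mm) where I first gripped the seated rod.
- **Basket:** it hangs on the hook close to the predicted height, with a visible gap to the post. I judged that it clears the drip tray from this height, not from a direct view.
- **Tank and arm:** the rectangular tank is empty, and the arm is clear of everything.
- **Steadiness:** two pictures 0.8 s apart were almost the same (mean difference 0.7 grey levels). A few pixels differed by up to 51, which I took for the arm's shadow and did not check.

**Disagreements:**
- **Cameras:** the two cameras differed by about 5 mm in y. I used the scene camera, since the fingertips and the held rod agreed with it to 1–2 mm.
- **Basket position:** the basket sits a few pixels from where I predicted, away from the post.

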